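# Fetch the check weight from under the bridge plate for the balance

### The arm

A 6-joint arm with a two-finger parallel gripper is mounted at the origin on the work surface. World frame = base frame: x ahead of the robot, y to its left, z up, the work surface at z = 0. Lengths are in m, angles in rad, forces in N, time in s.
With the tool pointing down it reaches from about 0.3 to 0.775 m from the base axis. Payload 14.6 kg.
Tool frame: the origin (TCP) lies at the very end of the fingers, on their centre line; the grasp point (between the pads) lies 19 mm behind it; z points along the fingers, y is the line along which they close (so a half turn about z gives the same grasp; the last joint's range is limited). The gripper opens to 94 mm and grips with 3 to 60 N. Pads are 16 mm wide; open, the fingers measure 119 mm over their backs; the gripper's body (75 mm by 177 mm) begins 78 mm behind the grasp point.
Start: joints at [-1.243, 0.3, 1.521, -0, 1.321, -0.067], TCP at [0.212, -0.508, 0.17] pointing down, gripper open.
Joint ranges: [-3.03, 3.03], [-0.79, 2.21], [0.23, 2.52], [-1.04, 4.18], [0, 3.07], [-2.55, 2.55]. Speed limits (rad/s): [2.22, 2.22, 2.57, 3.14, 3.14, 3.14].

### API

Orientations are given as [roll, pitch, yaw] about the fixed x, y, z axes, in that order (R = Rz(yaw) Ry(pitch) Rx(roll)).
In Python, from station import ctrl, cams gives the robot as it stands. The module is installed in compiled form; this text tells all that it offers.
- The arm moves only by the tool arm_command, never from a script. Its argument "plan" is a list that holds one entry, the list of rows, each a list of 7 numbers: the shift along the tool's x, y, z in mm, then the turn, a rotation vector about the tool's x, y, z in rad, then the closure, from -1 (fully open) to 1 (shut). A call has 1 to 12 rows; each row is the pose to reach, as a shift and turn from the pose commanded when the call began, along the tool's axes at that moment; what a row does not reach only later rows make up. A row lasts 1/10 s, in which the tool goes at most 50 mm and 8.59 degrees, less where a joint would pass 70% of its speed; a pose out of reach is approached as far as the arm can. A call with a gripper value outside its range is refused whole. The fingers move at their own pace and stop on an object; "squeeze" is the grip in N (left out, the last holds). Time passes only in rows, so rows that repeat a pose let the fingers close. It gives the time, the measured TCP pose, the force, the opening and the grip force at its end, in the units of the state.
- ctrl.get_obs(): the state, without advancing time (a new reading comes with each control period).
- cams.camera(name): name is "scene" or "top" or "wrist"; returns (picture, depth): 480x640x3 uint8, blue, green, red; 480x640 float32, m along the optical axis (not along the pixel's ray), 0 where there is no reading.
- cams.camera_info(name): a dict with "fx", "fy", "cx", "cy" (pixels), "dist_coeffs" ([k1, k2, p1, p2, k3] as OpenCV has them; the pictures are not rectified), "world_to_cam" (4x4, takes a point from world to camera coordinates). Camera axes: x right, y down, z forward; pixel columns grow to the right and rows downward; lengths in m; the calibration is good to about 2 mm. A picture is of the moment at which its call begins: read the wrist's pose just before it. camera_info takes no time and is no camera call; for the wrist camera it gives the pose at the moment of the call.
- ctrl.hand_in(): hands the job in; it is judged then, once.
The state is a dict: "time_s": time; "qpos": joint angles; "joint_vel": joint speeds; "tau": joint torques, N m; "ee_pos": TCP position; "eef_rot": TCP orientation; "force": force on the tool from outside, world axes, zero at the start; "moment": the same for the moment, N m; "grip_width": finger opening in m; "grip_force": force on a finger pad.
Only numpy, scipy, OpenCV 4.12 (cv2) and the standard library are available. Lean on these libraries where they do the work, as an engineer would, in place of code of your own. Each camera call takes 0.05 s, during which the arm holds its last target. There are 200 camera calls.

### The job

The check weight is needed on the balance, but it stands in the kit stand under the bridge plate, with a bottle and a jar on top. Stand the bottle and the jar in the empty tray, lay the plate there beside them, and set the weight down gently in the middle of the balance pan; then put the plate back on the stand exactly as it lay, and the bottle and the jar back upright each on the same end of the plate it came from. Leave the beaker and the glass dish where they are.

Things in the scene. Friction and masses are not known exactly. Their poses are not given: they have to be found in the camera images.
- stand: Black plastic kit stand, fixed, between tray and balance: base slab 90 x 190 x 8 mm (x, y, z) with two upright blocks, each 60 x 44 mm, at y = -68 and +68 mm, flat tops 66 mm above the origin; only the weight stands between them (gap 92 mm along y). Origin: centre of the underside. z up, y along the row of blocks. Yaw within 0.3 rad of the robot's frame.
- bridge: Loose aluminium bridge plate, about 120 g, 188 mm long (y), 8 mm thick: square pads of 58 mm at y = -65 and +65 mm, joined by a strip 14 mm wide (x). On its middle a black grip, 14 (x) x 30 mm (y), from 8 to 30 mm above the origin (centre of the underside). At the start it lies on the stand's blocks, centred on and parallel to the stand, origin 66 mm above the stand's. Ends alike.
- weight: Loose brass check weight, 500 g nominal: cylinder 50 mm in diameter and 36 mm high with a small knob of 20 mm diameter on top, 50 mm in all. Origin: centre of the underside. At the start it stands on the stand's base slab (8 mm above the table) under the strip of the bridge plate, showing on both sides of the strip; its knob is 8 mm below the plate.
- bottle: Loose slim bottle of amber glass with a blue cap, 34 mm in diameter, 72 mm high (straight sides up to 40 mm, then shoulder, and a cap of 18 mm diameter), 70 g nominal. Origin: centre of the underside. At the start it stands in the middle of one pad of the bridge plate, at either end.
- jar: Loose squat jar of amber glass with a blue lid, 48 mm in diameter, 48 mm high (straight sides up to 34 mm, then the lid of 46 mm diameter), 90 g nominal. Origin: centre of the underside. At the start it stands in the middle of the other pad of the bridge plate.
- tray: Empty grey plastic tray, fixed, left or right of the stand: 240 x 220 mm outside (x, y), walls 4 mm thick and 18 mm high, flat floor 4 mm above the origin. Origin: centre of the underside. The side area for the bottle, the jar and the plate.
- balance: White laboratory balance, fixed, on the other side of the stand: housing 190 x 190 mm around the pan, 70 mm high, with a lower display part (49 mm high) reaching to 173 mm from the pan's centre on its -x side. Round steel pan 110 mm in diameter, its top 80 mm above the origin. The pan does not move under load. Origin: on the table, under the centre of the pan.
- beaker: Bystander: small empty glass beaker, 52 mm in diameter, 55 mm high, standing on the table on the robot's side of the stand. Origin: centre of the underside.
- dish: Bystander: shallow glass dish, 84 mm in diameter, 28 mm high, on the table beyond the stand. Origin: centre of the underside.
Things that resemble listed ones, but are neither listed nor needed, are in the scene too. There is more than one size of the stand; the one meant has the size given above.

How it is judged:
By the outcome, as a careful person would: the job done as asked, in the order asked, and still so for the second after the job is handed in, with the robot touching nothing.
It also fails if it takes over 138 s, if anything falls off the work surface, if the arm or the gripper's body presses on something with over 40 N, if the wrist force passes 120 N, or if a joint passes its speed limit or range.

## Working session

There is one attempt and no reset: what is moved stays moved. The work goes in short steps, Python scripts to look and compute and a tool call to move; the robot and the scene stay as the last step left them, time stands still between calls to the robot, and variables do not carry over. Pictures are saved under pics/ and viewed, at most 14 in all, crops included, and the job is handed in when it is done.

Besides the shell and the picture viewer there is one more tool, called after ">>>" as name([rows], argument=value, ...), one row to a line, values as JSON. arm_command: Moves the arm, as the interface text tells. Its arguments: {"type":"object","properties":{"plan":{"type":"array"},"squeeze":{"type":"number"}},"required":["plan"]}

```bash
mkdir -p pics; ls; cat > h.py <<'E'
import numpy as np, cv2
from station import ctrl, cams
def grab(n):
    info=cams.camera_info(n); p,d=cams.camera(n); return p,d,info
def K(i): return np.array([[i['fx'],0,i['cx']],[0,i['fy'],i['cy']],[0,0,1.]])
def ray(i,uv):
    n=cv2.undistortPoints(np.array(uv,float).reshape(-1,1,2),K(i),np.array(i['dist_coeffs'],float)).reshape(-1,2)
    T=np.array(i['world_to_cam']);R=T[:3,:3];c=-R.T@T[:3,3]
    return c,np.c_[n,np.ones(len(n))]@R
def onplane(i,uv,z):
    c,d=ray(i,uv); return c+d*((z-c[2])/d[:,2])[:,None]
def cloud(i,depth):
    v,u=np.mgrid[0:480,0:640]
    c,d=ray(i,np.stack([u,v],-1).reshape(-1,2).astype(float))
    P=c+d*depth.reshape(-1,1); P[depth.reshape(-1)==0]=np.nan
    return P.reshape(480,640,3)
E
python3 - <<'E'
from h import *
np.set_printoptions(precision=3,suppress=True)
for n in('scene','top'):
    p,d,i=grab(n); cv2.imwrite(f'pics/{n}0.png',p); np.savez(f'{n}0.npz',p=p,d=d,**i)
    print(n,i['fx'],i['dist_coeffs'],ray(i,[[320,240]]),(d==0).mean())
o=ctrl.get_obs();print(o)
E
```

```text
pics
scene 473.55029410300347 [-0.118  0.     0.     0.     0.   ] (array([ 0.826, -0.5  ,  0.855]), array([[-0.332,  0.54 , -0.774]])) 0.003909505208333333
top 473.30626646265125 [-0.027  0.     0.     0.     0.   ] (array([0.346, 0.017, 0.936]), array([[ 0.183, -0.03 , -0.983]])) 0.004163411458333334
{'time_s': 0.1, 'qpos': array([-1.243,  0.3  ,  1.522, -0.   ,  1.321, -0.067]), 'joint_vel': array([-0.001, -0.001, -0.003, -0.001,  0.001,  0.   ]), 'tau': array([  0.   , -53.265, -35.329,   0.071,   0.024,  -0.   ]), 'ee_pos': array([ 0.211, -0.507,  0.17 ]), 'eef_rot': array([-3.141, -0.   ,  0.395]), 'force': array([-0.623, -0.153,  0.153]), 'moment': array([0.001, 0.013, 0.032]), 'grip_force': 0.0, 'grip_width': 0.09432502619546271}
```

View pics/top0.png

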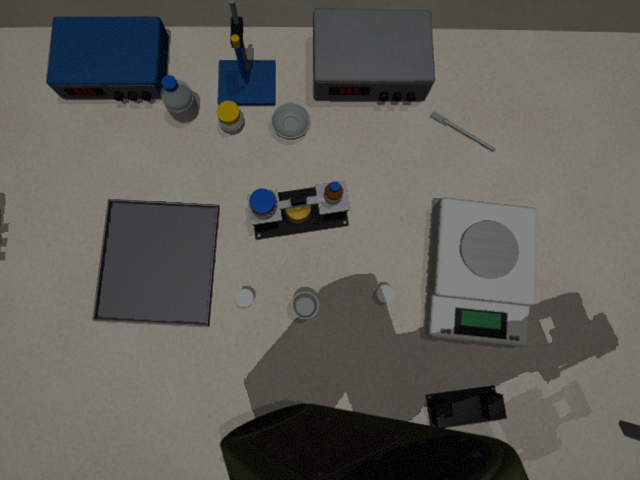

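View pics/scene0.png

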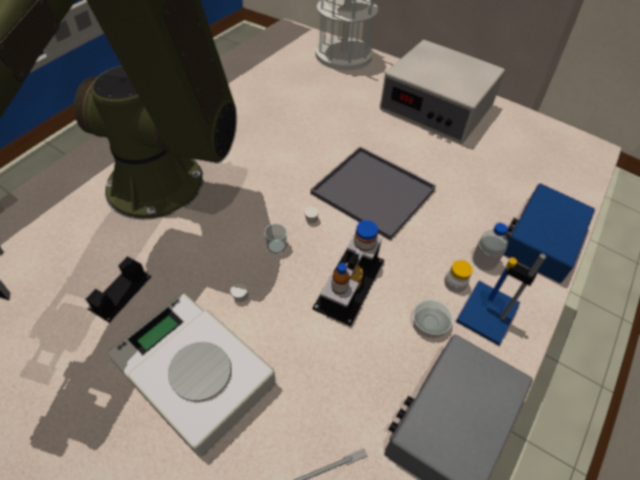

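The top view shows the loaded stand at about (300,210), with the jar at (263,203) on the left, the bottle at (334,192) on the right and the brass weight at (298,213). The tray is at (158,262), the balance pan at (488,250), the beaker at (305,305) and the dish at (290,121). The scene view agrees, with the jar lid at (367,231) and the bottle cap at (341,270).

Possible mix-ups, by top-view pixel:
- **Stand:** the loaded one at (300,210), or the empty small one at (465,407). I choose the loaded one.
- **Bottle:** amber with blue cap at (334,192), or the grey one at (177,95). I choose the amber one.
- **Jar:** amber with blue lid at (263,203), or the yellow-lidded one at (230,117). I choose the blue-lidded one.
- **Weight:** brass at (298,213), or the white caps at (245,297) and (386,293). I choose the brass one.

```bash
python3 - <<'E'
from h import *
np.set_printoptions(precision=4,suppress=True)
D={n:dict(np.load(f'{n}0.npz')) for n in('top','scene')}
c=cv2.resize(D['top']['p'][160:250,230:370],None,fx=5,fy=5,interpolation=cv2.INTER_CUBIC);cv2.imwrite('pics/crop1.png',c)
def blob(n,seed,r,lo,hi):
    p=D[n]['p'];hsv=cv2.cvtColor(p,cv2.COLOR_BGR2HSV);m=cv2.inRange(hsv,lo,hi)
    w=np.zeros_like(m);cv2.circle(w,seed,r,255,-1);m&=w
    k,l,s,ce=cv2.connectedComponentsWithStats(m);j=1+np.argmax(s[1:,4]);
    x,y,ww,hh=s[j,:4];return ce[j],s[j],(x+ww/2-.5,y+hh/2-.5)
def tri(a,b):
    c1,d1=ray(D['top'],[a]);c2,d2=ray(D['scene'],[b]);d1=d1[0];d2=d2[0]
    A=np.c_[d1,-d2];s=np.linalg.lstsq(A,c2-c1,rcond=None)[0];p=c1+s[0]*d1;q=c2+s[1]*d2
    return (p+q)/2,np.linalg.norm(p-q)
B=((100,130,60),(125,255,255))
for nm,a,b,r in(('jar',(263,203),(367,231),22),('bottle',(334,192),(341,270),16)):
    x=blob('top',a,r,*B);y=blob('scene',b,r,*B);print(nm,x,y,tri(x[0],y[0]))
for n in D: D[n]['P']=cloud(D[n],D[n]['d'])
def at(n,u,v,r=1): return np.nanmedian(D[n]['P'][v-r:v+r+1,u-r:u+r+1].reshape(-1,3),0)
for nm,u,v in(('jar lid',263,200),('cap',335,187),('pad L',260,219),('pad R',347,190),('tray',158,262),('pan',488,250),('table',200,180)): print(nm,at('top',u,v))
# tray corners
p=D['top']['p'];hsv=cv2.cvtColor(p,cv2.COLOR_BGR2HSV)
P=D['top']['P'];
g=cv2.cvtColor(p,cv2.COLOR_BGR2GRAY);m=((g<110)).astype(np.uint8);m[:, :85]=0;m[:,235:]=0;m[:190]=0;m[335:]=0
cs,_=cv2.findContours(m,cv2.RETR_EXTERNAL,cv2.CHAIN_APPROX_NONE);k=max(cs,key=cv2.contourArea);R=cv2.boxPoints(cv2.minAreaRect(k))
W=onplane(D['top'],k.reshape(-1,2).astype(float),.018)[:,:2].astype(np.float32);print('tray',cv2.minAreaRect(W))
# pan
for zz,lo,hi in((.08,.076,.09),(.07,.062,.074)):
    m=((P[...,2]>lo)&(P[...,2]<hi)).astype(np.uint8);m[:,:400]=0;m[:180]=0;m[320:]=0
    cs,_=cv2.findContours(m,cv2.RETR_EXTERNAL,cv2.CHAIN_APPROX_NONE);k=max(cs,key=cv2.contourArea)
    W=onplane(D['top'],k.reshape(-1,2).astype(float),zz)[:,:2].astype(np.float32);print(zz,cv2.minAreaRect(W),cv2.minEnclosingCircle(W))
E
```

```text
jar (array([261.6865, 200.5697]), array([249, 189,  26,  24, 488], dtype=int32), (np.float64(261.5), np.float64(200.5))) (array([366.8991, 229.1437]), array([357, 220,  22,  19, 327], dtype=int32), (np.float64(367.5), np.float64(229.0))) (array([0.5713, 0.095 , 0.1176]), np.float64(0.0008464218603703049))
bottle (array([334.3467, 185.9467]), array([330, 182,  10,   9,  75], dtype=int32), (np.float64(334.5), np.float64(186.0))) (array([341.6049, 267.6049]), array([337, 262,  10,  12,  81], dtype=int32), (np.float64(341.5), np.float64(267.5))) (array([ 0.5902, -0.0337,  0.1419]), np.float64(0.00019946139177924444))
jar lid [0.5706 0.0921 0.1225]
cap [ 0.5871 -0.0347  0.1455]
pad L [0.5471 0.1015 0.0746]
pad R [ 0.6221 -0.0687  0.0024]
tray [0.4781 0.3082 0.0042]
pan [ 0.4849 -0.3221  0.0799]
table [ 0.6475  0.2325 -0.0002]
tray ((0.47764039039611816, 0.3061218857765198), (0.22506561875343323, 0.2423243671655655), 86.46961975097656)
0.08 ((0.48638981580734253, -0.3244398832321167), (0.11058097332715988, 0.10763927549123764), 89.39082336425781) ((0.4870736300945282, -0.3246746063232422), 0.05565907433629036)
0.07 ((0.485740065574646, -0.3213565945625305), (0.18910998106002808, 0.1890888512134552), 83.33275604248047) ((0.48630377650260925, -0.32137376070022583), 0.1298460215330124)
```

View pics/crop1.png

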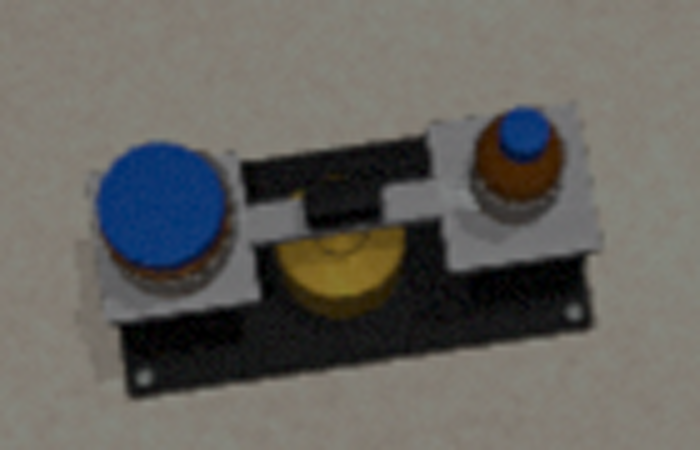

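The crop confirms it: jar on the left pad, bottle on the right, and brass weight under the strip with the grip at (343,200) in the crop. The heights check out: jar lid about 0.122 and cap about 0.146. Next I move the wrist camera over the stand.

```bash
cat >> h.py <<'E'
from scipy.spatial.transform import Rotation as Rot
def go(*wps):
    """world targets (x,y,z,yaw) -> rows of shift mm / rotvec from present pose"""
    o=ctrl.get_obs();R0=Rot.from_euler('xyz',o['eef_rot'])
    print('at',np.round(o['ee_pos'],4),np.round(o['eef_rot'],3),'t',round(o['time_s'],2),'w',round(o['grip_width'],4),'gf',round(o['grip_force'],1))
    for x,y,z,w in wps:
        R1=Rot.from_euler('xyz',[np.pi,0,w])
        print(np.round(R0.inv().apply(np.array([x,y,z])-o['ee_pos'])*1000,1),np.round((R0.inv()*R1).as_rotvec(),3))
E
python3 -c "
from h import *
go((.212,-.508,.38,.395),(.55,.03,.38,1.717))"
```

```text
at [ 0.2114 -0.5074  0.1696] [-3.141 -0.     0.395] t 0.1 w 0.0943 gf 0.0
[   0.3    0.5 -210.4] [-0.001 -0.    -0.   ]
[ 519.2 -366.1 -209.9] [-1.000e-03 -1.000e-03 -1.322e+00]
```

>>> arm_command([
  [[0,0,-100,0,0,0,-1],[100,-70,-210,0,0,-0.3,-1],[519,-366,-210,0,0,-1.322,-1],[519,-366,-210,0,0,-1.322,-1],[519,-366,-210,0,0,-1.322,-1],[519,-366,-210,0,0,-1.322,-1],[519,-366,-210,0,0,-1.322,-1],[519,-366,-210,0,0,-1.322,-1],[519,-366,-210,0,0,-1.322,-1],[519,-366,-210,0,0,-1.322,-1],[519,-366,-210,0,0,-1.322,-1],[519,-366,-210,0,0,-1.322,-1]],
])

```text
time_s: 1.3
ee_pos: [0.4895, -0.065, 0.3577]
eef_rot: [-3.141, 0.0, 1.717]
force: [0.1, -0.8, 0.0]
grip_width: 0.0938
grip_force: 0.0
```

```bash
python3 -c "
from h import *
go((.55,.03,.38,1.717))"
```

```text
at [ 0.4895 -0.065   0.3577] [-3.141  0.     1.717] t 1.3 w 0.0938 gf 0.0
[ 85.1  73.7 -22.3] [-0.  0.  0.]
```

>>> arm_command([
  [[85,74,-22,0,0,0,-1],[85,74,-22,0,0,0,-1],[85,74,-22,0,0,0,-1],[85,74,-22,0,0,0,-1],[85,74,-22,0,0,0,-1],[85,74,-22,0,0,0,-1]],
])

```text
time_s: 1.9
ee_pos: [0.5493, 0.0268, 0.3794]
eef_rot: [-3.141, 0.0, 1.716]
force: [-0.2, 0.1, -0.6]
grip_width: 0.0938
grip_force: 0.0
```

```bash
python3 - <<'E'
from h import *
go((.55,.03,.38,1.717))
p,d,i=grab('wrist'); cv2.imwrite('pics/w1.png',p); np.savez('w1.npz',p=p,d=d,**i)
print(ray(i,[[320,240]]),i['fx'],i['dist_coeffs'])
E
```

```text
at [0.5493 0.0268 0.3794] [-3.141  0.     1.716] t 1.9 w 0.0938 gf 0.0
[ 3.1  1.2 -0.6] [-0.     0.    -0.001]
(array([0.53919941, 0.09433715, 0.59420835]), array([[ 0.0290944 , -0.23508788, -0.97155981]])) 393.4492574529332 [-0.04290602  0.          0.          0.          0.        ]
```

View pics/w1.png

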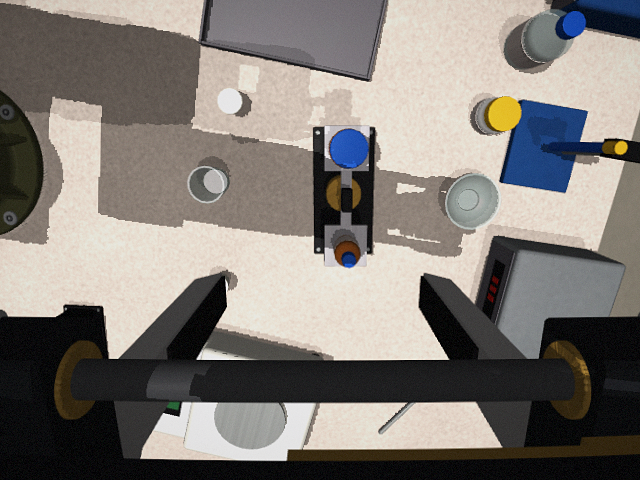

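The wrist view shows the stand at about (345,190), with the jar lid at (348,148), the cap at (348,260) and the grip at (346,200). The tray edge is above it and the balance below, partly hidden by the gripper.

```bash
cat >> h.py <<'E'
def big(m,box):
    u0,v0,u1,v1=box; w=np.zeros(m.shape,np.uint8); w[v0:v1,u0:u1]=(m[v0:v1,u0:u1]>0)
    k,l,s,ce=cv2.connectedComponentsWithStats(w); j=1+np.argmax(s[1:,4]); return (l==j).astype(np.uint8),ce[j],s[j]
def contour(m): return max(cv2.findContours(m,cv2.RETR_EXTERNAL,cv2.CHAIN_APPROX_NONE)[0],key=cv2.contourArea).reshape(-1,2).astype(float)
def blue(p): return cv2.inRange(cv2.cvtColor(p,cv2.COLOR_BGR2HSV),(100,130,60),(125,255,255))
def trin(obs):
    A=np.zeros((3,3));b=np.zeros(3)
    for i,uv in obs:
        c,d=ray(i,[uv]);d=d[0]/np.linalg.norm(d[0]);M=np.eye(3)-np.outer(d,d);A+=M;b+=M@c
    return np.linalg.solve(A,b)
E
python3 - <<'E'
from h import *
np.set_printoptions(precision=4,suppress=True)
W,T,S=[dict(np.load(f)) for f in('w1.npz','top0.npz','scene0.npz')]
bx={'jar':((322,122,376,176),(240,180,285,215),(345,210,390,245)),'cap':((330,235,370,275),(325,175,345,195),(330,255,352,280))}
for n,b in bx.items():
    cs=[big(blue(D['p']),q) for D,q in zip((W,T,S),b)]
    print(n,[c[1] for c in cs],'WT',trin([(W,cs[0][1]),(T,cs[1][1])]),'TS',trin([(T,cs[1][1]),(S,cs[2][1])]),'WTS',trin([(D,c[1]) for D,c in zip((W,T,S),cs)]))
    print('  W on plane', onplane(W,[cs[0][1]],.122 if n=='jar' else .146), 'T', onplane(T,[cs[1][1]],.122 if n=='jar' else .146))
g=cv2.cvtColor(W['p'],cv2.COLOR_BGR2GRAY)
P=cloud(W,W['d'])
m,_,s=big((g<45)|((P[...,2]>.005)&(P[...,2]<.2)),(300,110,395,280));print(s)
c=contour(m);X=onplane(W,c,.008)[:,:2].astype(np.float32);print('slab+',cv2.minAreaRect(X))
# pads / plate by height
z=P[...,2]
m=((z>.068)&(z<.080));q=P[100:290,300:400][m[100:290,300:400]];print('plate pts',len(q),np.median(q,0))
print('rect',cv2.minAreaRect(q[:,:2].astype(np.float32)))
m=((z>.1)&(z<.108));m[:185]=0;m[215:]=0;q=P[185:215,330:360][m[185:215,330:360]];print('grip',q.mean(0) if len(q) else 0,cv2.minAreaRect(q[:,:2].astype(np.float32)))
m=((z>.06)&(z<.1));m[:,:]=m;
# screw-free slab: points z in .004-.013
m=(z>.005)&(z<.013)&(g<60);q=P[110:280,300:395][m[110:280,300:395]];print('slab z',np.median(q[:,2]),cv2.minAreaRect(q[:,:2].astype(np.float32)))
# tray contour
m=(z>.013)&(z<.024);m[:,:190]=0;m[90:]=0;
E
```

```text
jar [array([348.7301, 148.2886]), array([261.6865, 200.5697]), array([366.8991, 229.1437])] WT [0.571  0.0945 0.1176] TS [0.5713 0.095  0.1176] WTS [0.5712 0.0947 0.1179]
  W on plane [[0.5708 0.0943 0.122 ]] T [[0.5697 0.0943 0.122 ]]
cap [array([348.4641, 260.0915]), array([334.3467, 185.9467]), array([341.6049, 267.6049])] WT [ 0.5895 -0.0338  0.1446] TS [ 0.5902 -0.0337  0.1419] WTS [ 0.5901 -0.0341  0.1425]
  W on plane [[ 0.5896 -0.0336  0.146 ]] T [[ 0.5889 -0.0335  0.146 ]]
[ 313  125   63  143 8303]
slab+ ((0.582199215888977, 0.02014743536710739), (0.09007583558559418, 0.21338480710983276), 8.419350624084473)
plate pts 2175 [ 0.5784 -0.0028  0.0744]
rect ((0.581317663192749, 0.02960352599620819), (0.05808582901954651, 0.188864067196846), 8.80245304107666)
grip 0 ((0.0, 0.0), (0.0, 0.0), 0.0)
slab z 0.00834474076799957 ((0.5803958177566528, 0.02995486557483673), (0.0890238806605339, 0.18825417757034302), 8.54299545288086)
```

The measurements are consistent:
- **Stand and plate:** centre (0.581, 0.030), yaw about 0.149. The fitted plate is 58 x 189 mm, its top at z 0.0744.
- **Jar:** (0.571, 0.094).
- **Bottle:** (0.590, -0.034).

The jar goes first.

```bash
python3 - <<'E'
from h import *
T=dict(np.load('top0.npz'));P=cloud(T,T['d']);z=P[...,2]
m=(abs(z-.004)<.004);g=cv2.cvtColor(T['p'],cv2.COLOR_BGR2GRAY)
m=m&(g<110);m,_,s=big(m,(85,190,235,335));c=contour(m);print('floor',cv2.minAreaRect(onplane(T,c,.004)[:,:2].astype(np.float32)))
m,_,s=big((z>.012)&(z<.03),(85,190,235,335));c=contour(m);print('rim',cv2.minAreaRect(onplane(T,c,.018)[:,:2].astype(np.float32)),np.median(z[m>0]))
go((.571,.0944,.20,1.72),(.571,.0944,.079,1.72))
E
```

```text
floor ((0.47890782356262207, 0.3110378384590149), (0.21273425221443176, 0.23430860042572021), 86.52229309082031)
rim ((0.4777877926826477, 0.30742326378822327), (0.22153952717781067, 0.2404930740594864), 86.48993682861328) 0.017342445969865894
at [0.5493 0.0267 0.3795] [3.142 0.    1.715] t 1.95 w 0.094 gf 0.0
[ 63.9  31.2 179.5] [ 0.     0.    -0.005]
[ 63.9  31.2 300.5] [ 0.     0.    -0.005]
```

>>> arm_command([
  [[32,16,60,0,0,0,-0.6],[64,31,105,0,0,-0.005,-0.6],[64,31,150,0,0,-0.005,-0.6],[64,31,175,0,0,-0.005,-0.6],[64,31,180,0,0,-0.005,-0.6],[64,31,180,0,0,-0.005,-0.6],[64,31,180,0,0,-0.005,-0.6],[64,31,180,0,0,-0.005,-0.6]],
])

```text
time_s: 2.75
ee_pos: [0.572, 0.0952, 0.202]
eef_rot: [3.138, 0.0, 1.721]
force: [0.2, -0.6, -0.1]
grip_width: 0.0749
grip_force: 0.0
```

```bash
python3 - <<'E'
from h import *
np.set_printoptions(precision=4,suppress=True)
go((.571,.0944,.079,1.72))
p,d,i=grab('wrist'); cv2.imwrite('pics/w2.png',p); np.savez('w2.npz',p=p,d=d,**i)
try:
  m,c,s=big(blue(p),(200,0,460,420));print(c,s,onplane(i,[c],.122))
except Exception as e: print(e)
E
```

```text
at [0.572  0.0952 0.202 ] [3.138 0.    1.721] t 2.75 w 0.0749 gf 0.0
[ -0.7  -1.6 123. ] [0.004 0.    0.001]
[319.9591 235.1704] [ 291  206   59   59 2665] [[0.5705 0.0953 0.122 ]]
```

>>> arm_command([
  [[0,-1,40,0,0,0,-0.6],[0,-1,75,0,0,0,-0.6],[0,-1,105,0,0,0,-0.6],[0,-1,117,0,0,0,-0.6],[0,-1,122,0,0,0,-0.6],[0,-1,122,0,0,0,-0.6],[0,-1,122,0,0,0,0.3],[0,-1,122,0,0,0,0.3],[0,-1,122,0,0,0,0.3],[0,-1,122,0,0,0,0.3],[0,-1,122,0,0,0,0.3],[0,-1,122,0,0,0,0.3]],
], squeeze=12)

```text
time_s: 4.0
ee_pos: [0.5704, 0.0956, 0.0778]
eef_rot: [3.141, 0.0, 1.722]
force: [-0.9, -0.0, 4.5]
grip_width: 0.0453
grip_force: 12.0
```

```bash
python3 - <<'E'
from h import *
a=-.061;C=np.array([.4778,.3075])
f=lambda x,y:C+np.array([x*np.cos(a)-y*np.sin(a),x*np.sin(a)+y*np.cos(a)])
J=f(.052,.05);B=f(.052,-.05);L=f(-.068,0);print(J,B,L)
go((.571,.0944,.20,1.72),(*J,.2,1.51),(*J,.010,1.51))
E
```

```text
[0.53275139 0.35423697] [0.52665518 0.25442296] [0.40992647 0.31164543]
at [0.5704 0.0956 0.0778] [3.141 0.    1.722] t 4.0 w 0.0453 gf 12.0
[  -1.3    0.5 -122.2] [0.001 0.    0.002]
[ 261.4    1.8 -122.2] [ 0.001 -0.     0.212]
[261.4   1.7  67.8] [ 0.001 -0.     0.212]
```

>>> arm_command([
  [[0,0,-5,0,0,0,0.3],[0,0,-12,0,0,0,0.3],[0,0,-25,0,0,0,0.3],[0,0,-50,0,0,0,0.3],[0,0,-85,0,0,0,0.3],[0,0,-115,0,0,0,0.3],[0,0,-122,0,0,0,0.3],[0,0,-122,0,0,0,0.3],[0,0,-122,0,0,0,0.3]],
])

```text
time_s: 4.9
ee_pos: [0.5696, 0.0955, 0.1982]
eef_rot: [-3.14, -0.0, 1.722]
force: [0.7, -0.7, -1.2]
grip_width: 0.0453
grip_force: 12.0
```

```bash
python3 - <<'E'
from h import *
go((.5328,.3542,.2,1.51),(.5328,.3542,.010,1.51))
a=grab('wrist')[0];b=grab('scene')[0]
cv2.imwrite('pics/c2.png',np.hstack([cv2.resize(a[100:460,160:480],(400,450)),cv2.resize(b[140:350,270:470],(400,450))]))
E
```

```text
at [0.5696 0.0955 0.1982] [-3.14  -0.     1.722] t 4.9 w 0.0453 gf 12.0
[261.3   2.5  -1.8] [-0.002  0.     0.212]
[261.3   2.8 188.2] [-0.002  0.     0.212]
```

View pics/c2.png

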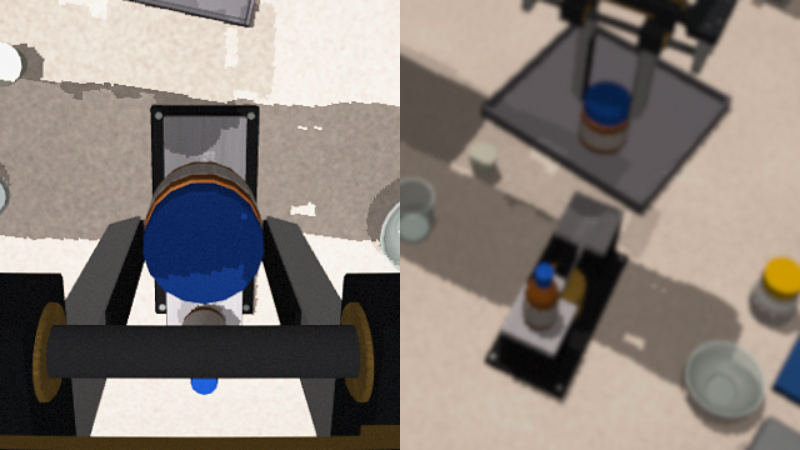

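The left half of that picture shows the jar gripped at about (205,235) and clear of the pad, with the plate undisturbed. The right half shows the jar upright at (605,115) and the bottle still on its pad at (540,300). Now it goes to the tray.

>>> arm_command([
  [[20,0,-2,0,0,0.02,0.3],[60,1,-2,0,0,0.06,0.3],[105,1,-2,0,0,0.1,0.3],[150,2,-2,0,0,0.14,0.3],[195,2,-2,0,0,0.18,0.3],[235,3,-2,0,0,0.21,0.3],[255,3,10,0,0,0.212,0.3],[261,3,40,0,0,0.212,0.3],[261,3,80,0,0,0.212,0.3],[261,3,120,0,0,0.212,0.3],[261,3,150,0,0,0.212,0.3],[261,3,165,0,0,0.212,0.3]],
])

```text
time_s: 6.2
ee_pos: [0.5322, 0.3531, 0.0304]
eef_rot: [-3.137, 0.003, 1.51]
force: [-0.5, -0.1, -0.5]
grip_width: 0.0455
grip_force: 12.0
```

```bash
python3 - <<'E'
from h import *
go((.5328,.3542,.0085,1.51));print(ctrl.get_obs()['force'])
E
```

```text
at [0.5322 0.3531 0.0304] [-3.137e+00  3.000e-03  1.510e+00] t 6.2 w 0.0455 gf 12.0
[ 1.2  0.6 21.9] [-0.005  0.003 -0.   ]
[-0.53536208 -0.05026781 -0.54136806]
```

>>> arm_command([
  [[0,0,8,0,0,0,0.3],[0,0,14,0,0,0,0.3],[0,0,18,0,0,0,0.3],[0,0,20,0,0,0,0.3],[0,0,20,0,0,0,0.3],[0,0,20,0,0,0,0.3]],
])

```text
time_s: 6.8
ee_pos: [0.5341, 0.3542, 0.015]
eef_rot: [3.141, -0.0, 1.51]
force: [-0.7, 0.1, -0.3]
grip_width: 0.0456
grip_force: 12.0
```

>>> arm_command([
  [[0,0,3,0,0,0,0.3],[0,0,5,0,0,0,0.3],[0,0,6,0,0,0,0.3],[0,0,7,0,0,0,0.3],[0,0,7,0,0,0,0.3]],
])

```text
time_s: 7.3
ee_pos: [0.5339, 0.3541, 0.0079]
eef_rot: [-3.142, -0.0, 1.51]
force: [-2.6, -1.5, 4.1]
grip_width: 0.0455
grip_force: 12.0
```

Contact at 4 N, as expected. Release gently and rise.

>>> arm_command([
  [[0,0,0,0,0,0,-0.2],[0,0,0,0,0,0,-0.35],[0,0,0,0,0,0,-0.45],[0,0,0,0,0,0,-0.45],[0,0,-20,0,0,0,-0.45],[0,0,-60,0,0,0,-0.45],[0,0,-105,0,0,0,-0.45],[0,0,-150,0,0,0,-0.45],[0,0,-185,0,0,0,-0.45],[0,0,-192,0,0,0,-0.45],[0,0,-192,0,0,0,-0.45],[0,0,-192,0,0,0,-0.45]],
])

```text
time_s: 8.5
ee_pos: [0.5334, 0.3538, 0.1977]
eef_rot: [-3.14, 0.001, 1.51]
force: [-0.3, 0.9, -0.6]
grip_width: 0.0681
grip_force: 0.0
```

```bash
python3 - <<'E'
from h import *
go((.5901,-.0341,.2,1.72),(.5901,-.0341,.080,1.72))
E
```

```text
at [0.5334 0.3538 0.1977] [-3.14e+00  1.00e-03  1.51e+00] t 8.5 w 0.0681 gf 0.0
[-383.7   80.2   -2. ] [-0.002  0.001 -0.21 ]
[-383.5   80.4  118. ] [-0.002  0.001 -0.21 ]
```

>>> arm_command([
  [[-40,9,-10,0,0,-0.02,-0.4],[-85,18,-10,0,0,-0.06,-0.4],[-130,27,-10,0,0,-0.1,-0.4],[-175,37,-10,0,0,-0.14,-0.4],[-220,46,-10,0,0,-0.18,-0.4],[-265,55,-10,0,0,-0.21,-0.4],[-310,65,-10,0,0,-0.21,-0.4],[-350,74,-5,0,0,-0.21,-0.4],[-375,79,-2,0,0,-0.21,-0.4],[-384,80,-2,0,0,-0.21,-0.4],[-384,80,-2,0,0,-0.21,-0.4],[-384,80,-2,0,0,-0.21,-0.4]],
])

```text
time_s: 9.7
ee_pos: [0.5901, -0.0331, 0.2009]
eef_rot: [-3.141, -0.0, 1.72]
force: [1.0, 0.1, -0.2]
grip_width: 0.0657
grip_force: 0.0
```

```bash
python3 - <<'E'
from h import *
np.set_printoptions(precision=4,suppress=True)
go((.5901,-.0341,.080,1.72))
p,d,i=grab('wrist'); np.savez('w3.npz',p=p,d=d,**i)
m,c,s=big(blue(p),(220,100,420,360));print(c,s,onplane(i,[c],.146))
P=cloud(i,d);z=P[...,2];m=(z>.069)&(z<.079);q=P[m];q=q[np.linalg.norm(q[:,:2]-[.581,.03],axis=1)<.12];print('plate',cv2.minAreaRect(q[:,:2].astype(np.float32)))
E
```

```text
at [ 0.5901 -0.0331  0.2009] [-3.141 -0.     1.72 ] t 9.7 w 0.0657 gf 0.0
[ -1.   -0.  120.9] [-0.001 -0.     0.   ]
[321.7753 243.3623] [310 230  24  27 494] [[ 0.5896 -0.033   0.146 ]]
plate ((0.5804199576377869, 0.02974230796098709), (0.05809665843844414, 0.18757744133472443), 8.620285034179688)
```

>>> arm_command([
  [[0,0,40,0,0,0,-0.4],[0,0,75,0,0,0,-0.4],[0,0,103,0,0,0,-0.4],[0,0,115,0,0,0,-0.4],[0,0,120,0,0,0,-0.4],[0,0,120,0,0,0,-0.4],[0,0,120,0,0,0,0.6],[0,0,120,0,0,0,0.6],[0,0,120,0,0,0,0.6],[0,0,120,0,0,0,0.6],[0,0,120,0,0,0,0.6],[0,0,120,0,0,0,0.6]],
], squeeze=12)

```text
time_s: 10.95
ee_pos: [0.5903, -0.0342, 0.0816]
eef_rot: [3.141, 0.0, 1.72]
force: [-1.9, -0.1, 1.0]
grip_width: 0.0311
grip_force: 12.0
```

```bash
python3 - <<'E'
from h import *
go((.5267,.2544,.2,1.51))
E
```

```text
at [ 0.5903 -0.0342  0.0816] [3.141 0.    1.72 ] t 10.95 w 0.0311 gf 12.0
[ 294.8  -20.1 -118.4] [0.   0.   0.21]
```

>>> arm_command([
  [[0,0,-5,0,0,0,0.6],[0,0,-12,0,0,0,0.6],[0,0,-25,0,0,0,0.6],[0,0,-50,0,0,0,0.6],[0,0,-85,0,0,0,0.6],[0,0,-110,0,0,0,0.6],[20,-1,-120,0,0,0.02,0.6],[60,-4,-120,0,0,0.06,0.6],[105,-7,-120,0,0,0.1,0.6],[150,-10,-120,0,0,0.14,0.6],[195,-13,-120,0,0,0.18,0.6],[225,-15,-120,0,0,0.21,0.6]],
])

```text
time_s: 12.15
ee_pos: [0.5412, 0.1887, 0.2027]
eef_rot: [3.141, -0.001, 1.51]
force: [-0.6, 0.6, -0.5]
grip_width: 0.031
grip_force: 11.7
```

>>> arm_command([
  [[30,0,0,0,0,0,0.6],[52,0,0,0,0,0,0.6],[59,0,0,0,0,0,0.6],[62,0,0,0,0,0,0.6],[62,0,0,0,0,0,0.6]],
])

```text
time_s: 12.65
ee_pos: [0.546, 0.2474, 0.2017]
eef_rot: [3.141, 0.0, 1.509]
force: [0.9, -0.1, -1.2]
grip_width: 0.0307
grip_force: 11.7
```

```bash
python3 - <<'E'
from h import *
go((.5267,.2544,.012,1.51));print(ctrl.get_obs()['force'])
E
```

```text
at [0.546  0.2474 0.2017] [3.141 0.    1.509] t 12.65 w 0.0307 gf 11.7
[  5.8 -19.7 189.7] [ 0.     0.    -0.001]
[ 0.94557346 -0.09827067 -1.23769252]
```

>>> arm_command([
  [[3,-10,20,0,0,0,0.6],[6,-20,60,0,0,0,0.6],[6,-20,100,0,0,0,0.6],[6,-20,140,0,0,0,0.6],[6,-20,165,0,0,0,0.6],[6,-20,178,0,0,0,0.6],[6,-20,183,0,0,0,0.6],[6,-20,185,0,0,0,0.6],[6,-20,187,0,0,0,0.6],[6,-20,187,0,0,0,0.6],[6,-20,187,0,0,0,0.6]],
])

```text
time_s: 13.75
ee_pos: [0.5266, 0.2554, 0.0151]
eef_rot: [3.141, -0.0, 1.51]
force: [0.4, 0.2, -0.1]
grip_width: 0.0308
grip_force: 11.7
```

>>> arm_command([
  [[0,0,1,0,0,0,0.6],[0,0,2,0,0,0,0.6],[0,0,3,0,0,0,0.6],[0,0,3,0,0,0,0.6]],
])

```text
time_s: 14.15
ee_pos: [0.5264, 0.2553, 0.0116]
eef_rot: [3.141, -0.0, 1.51]
force: [-0.6, 0.7, 2.9]
grip_width: 0.031
grip_force: 12.0
```

>>> arm_command([
  [[0,0,0,0,0,0,0.15],[0,0,0,0,0,0,0.0],[0,0,0,0,0,0,-0.1],[0,0,0,0,0,0,-0.1],[0,0,-20,0,0,0,-0.1],[0,0,-60,0,0,0,-0.1],[0,0,-105,0,0,0,-0.1],[0,0,-150,0,0,0,-0.1],[0,0,-180,0,0,0,-0.1],[0,0,-188,0,0,0,-0.1],[0,0,-188,0,0,0,-0.1],[0,0,-188,0,0,0,-0.1]],
])

```text
time_s: 15.35
ee_pos: [0.5257, 0.255, 0.1976]
eef_rot: [-3.139, 0.001, 1.51]
force: [-0.3, 0.6, -1.2]
grip_width: 0.0516
grip_force: 0.0
```

```bash
python3 - <<'E'
from h import *
go((.5805,.0298,.2,1.721))
p,d,i=grab('top');T=np.savez('top1.npz',p=p,d=d,**i);cv2.imwrite('pics/t1.png',cv2.resize(p[170:340,80:370],None,fx=2.5,fy=2.5))
E
```

```text
at [0.5257 0.255  0.1976] [-3.139e+00  1.000e-03  1.510e+00] t 15.35 w 0.0516 gf 0.0
[-221.4   68.4   -2.3] [-0.002  0.001 -0.211]
```

View pics/t1.png

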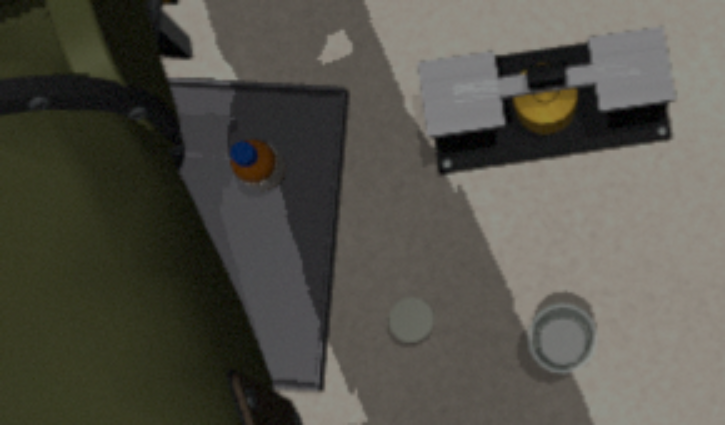

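The bottle stands upright in the tray at (252,160), and the empty plate lies on the stand with its grip at (547,75). Now the plate.

>>> arm_command([
  [[-40,12,-2,0,0,-0.04,-0.1],[-85,26,-2,0,0,-0.09,-0.1],[-130,40,-2,0,0,-0.14,-0.1],[-170,54,-2,0,0,-0.18,-0.1],[-205,64,-2,0,0,-0.211,-0.1],[-218,68,-2,0,0,-0.211,-0.1],[-221,68,-2,0,0,-0.211,-0.1],[-221,68,-2,0,0,-0.211,-0.1],[-221,68,-2,0,0,-0.211,-0.1]],
])

```text
time_s: 16.3
ee_pos: [0.5804, 0.0319, 0.2011]
eef_rot: [-3.141, -0.0, 1.722]
force: [-0.2, 1.5, 0.0]
grip_width: 0.0519
grip_force: 0.0
```

```bash
python3 - <<'E'
from h import *
np.set_printoptions(precision=4,suppress=True)
p,d,i=grab('wrist'); np.savez('w4.npz',p=p,d=d,**i)
P=cloud(i,d);z=P[...,2];n=np.linalg.norm(P[...,:2]-[.581,.03],axis=2)
m=(z>.069)&(z<.079)&(n<.12);q=P[m];print('plate',len(q),np.median(q[:,2]),cv2.minAreaRect(q[:,:2].astype(np.float32)))
m=(z>.085)&(z<.115)&(n<.04);q=P[m];print('grip',len(q),np.median(q[:,2]),cv2.minAreaRect(q[:,:2].astype(np.float32)))
m=(z>.005)&(z<.012)&(n<.12)&(cv2.cvtColor(p,cv2.COLOR_BGR2GRAY)<60);q=P[m];print('slab',cv2.minAreaRect(q[:,:2].astype(np.float32)))
cv2.imwrite('pics/w4.png',p)
go((.5805,.0298,.084,1.721))
E
```

```text
plate 9124 0.07432233858137965 ((0.5807111263275146, 0.029409214854240417), (0.05835367739200592, 0.1880246251821518), 8.515640258789062)
grip 619 0.0960754261124207 ((0.5803969502449036, 0.029808329418301582), (0.013570945709943771, 0.029835641384124756), 8.560518264770508)
slab ((0.5801995992660522, 0.029830284416675568), (0.08932898193597794, 0.18853060901165009), 8.4857759475708)
at [0.5804 0.0319 0.2013] [-3.141 -0.     1.722] t 16.35 w 0.0517 gf 0.0
[ -2.1  -0.2 117.3] [-0.    -0.     0.001]
```

View pics/w4.png

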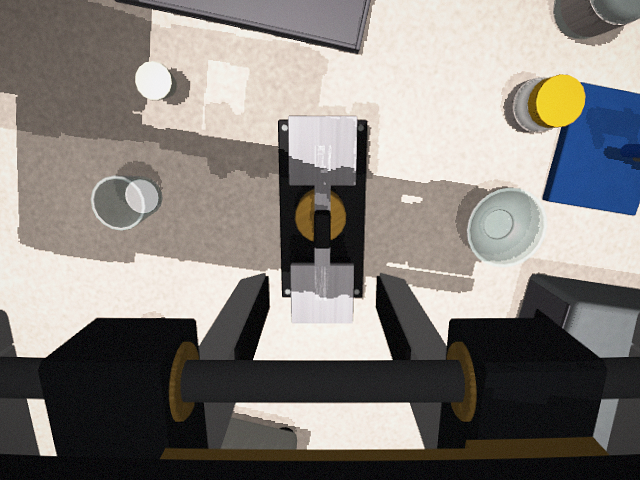

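The wrist view shows the plate undisturbed, with pads at about (322,150) and (322,293) and the grip at (322,228). The depth fit gives centre (0.5805, 0.0297), yaw 0.149 and grip top at 0.096, all matching the description.

>>> arm_command([
  [[-1,0,40,0,0,0,-0.1],[-2,0,80,0,0,0,-0.1],[-2,0,110,0,0,0,-0.1],[-2,0,124,0,0,0,-0.1],[-2,0,130,0,0,0,-0.1],[-2,0,130,0,0,0,-0.1],[-2,0,130,0,0,0,1],[-2,0,130,0,0,0,1],[-2,0,130,0,0,0,1],[-2,0,130,0,0,0,1],[-2,0,130,0,0,0,1],[-2,0,130,0,0,0,1]],
], squeeze=30)

```text
time_s: 17.55
ee_pos: [0.581, 0.0285, 0.0715]
eef_rot: [3.142, 0.0, 1.721]
force: [0.3, -0.7, -0.6]
grip_width: 0.0071
grip_force: 0.0
```

```bash
python3 - <<'E'
from h import *
o=ctrl.get_obs();print(o['ee_pos'],o['eef_rot'],o['force'])
go((.41,.3116,.2,1.51))
E
```

```text
[0.58096922 0.02849932 0.07149971] [3.14152905e+00 3.33893442e-06 1.72077427e+00] [ 0.30033523 -0.72869413 -0.62329488]
at [0.581  0.0285 0.0715] [3.142 0.    1.721] t 17.55 w 0.0071 gf 0.0
[ 305.5 -126.7 -128.5] [ 0.    -0.     0.211]
```

>>> arm_command([
  [[0,0,0,0,0,0,1],[0,0,0,0,0,0,1],[0,0,0,0,0,0,1]],
])

```text
time_s: 17.85
ee_pos: [0.5809, 0.0285, 0.0714]
eef_rot: [-3.142, -0.0, 1.721]
force: [-0.6, -0.1, -0.1]
grip_width: 0.0002
grip_force: 0.0
```

```bash
python3 - <<'E'
from h import *
a=grab('wrist')[0];b=grab('scene')[0]
cv2.imwrite('pics/c5.png',np.hstack([cv2.resize(a[60:420,160:480],(400,450)),cv2.resize(b[170:350,280:440],(400,450))]))
E
```

```text
(no output)
```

View pics/c5.png

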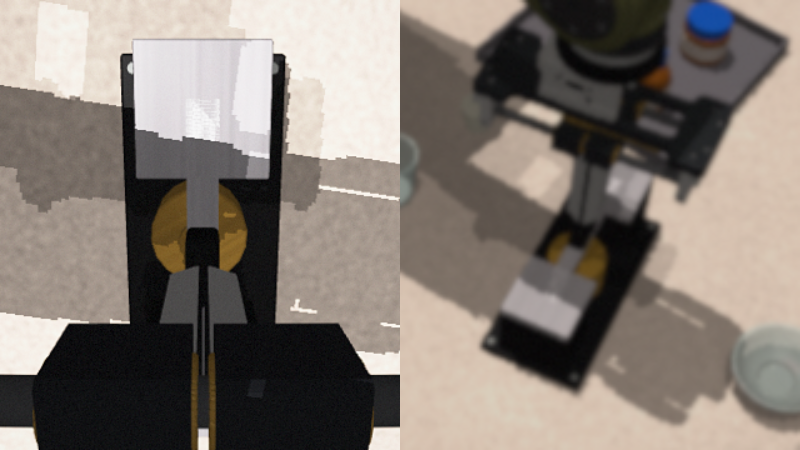

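The fingers are fully shut with the grip still in front of them at (203,245) in the crop. The earlier jar picture also showed the tips at lid level. So the tips seem to sit higher than the reported TCP; I'll measure the fingertip height directly.

```bash
python3 - <<'E'
from h import *
np.set_printoptions(precision=4,suppress=True)
p,d,i=grab('wrist');P=cloud(i,d);o=ctrl.get_obs();print(o['ee_pos'])
for v in range(236,330,6): print(v,[ (np.round(P[v,u]*1000).astype(int).tolist() if d[v,u]>0 else None) for u in (305,312,322,332,338)])
z=P[...,2]; m=(z>.069)&(z<.079)&(np.linalg.norm(P[...,:2]-[.581,.03],axis=2)<.12);print(cv2.minAreaRect(P[m][:,:2].astype(np.float32)))
for n in ('top','scene'):
  p,d,i=grab(n);P=cloud(i,d)
  q=P[(np.abs(P[...,0]-.581)<.025)&(np.abs(P[...,1]-.0285)<.014)];print(n,np.histogram(q[:,2],bins=np.arange(0,.2,.01)))
E
```

```text
[0.581  0.0285 0.0714]
236 [[568, 39, 46], [572, 46, 75], [578, 47, 74], [583, 48, 74], [589, 42, 45]]
242 [[569, 35, 46], [573, 43, 76], [578, 44, 77], [584, 45, 74], [589, 38, 45]]
248 [[569, 34, 57], [573, 44, 89], [578, 45, 90], [583, 45, 88], [590, 35, 47]]
254 [[570, 30, 56], [574, 42, 96], [578, 43, 96], [583, 44, 98], [591, 31, 47]]
260 [[570, 27, 56], [574, 39, 96], [579, 40, 95], [584, 41, 96], [591, 26, 45]]
266 [[571, 19, 45], [574, 36, 96], [579, 37, 97], [584, 37, 96], [592, 22, 45]]
272 [[572, 15, 46], [575, 33, 96], [580, 34, 96], [585, 34, 95], [593, 18, 44]]
278 [[572, 35, 114], [575, 36, 114], [580, 35, 110], [584, 38, 115], [587, 38, 115]]
284 [[572, 36, 123], [575, 36, 123], [580, 35, 117], [584, 37, 122], [586, 38, 122]]
290 [[572, 36, 130], [575, 36, 130], [580, 32, 117], [584, 37, 130], [586, 38, 129]]
296 [[573, 36, 137], [575, 37, 137], [581, 29, 117], [583, 37, 136], [586, 38, 137]]
302 [[573, 35, 142], [576, 36, 143], [581, 27, 118], [583, 37, 142], [586, 38, 143]]
308 [[573, 36, 149], [576, 36, 149], [581, 24, 118], [583, 37, 148], [585, 38, 149]]
314 [[573, 36, 154], [576, 36, 154], [582, 22, 120], [583, 37, 154], [585, 38, 154]]
320 [[572, 60, 210], [574, 60, 209], [585, -3, 75], [578, 61, 209], [579, 61, 210]]
326 [[572, 60, 212], [574, 60, 213], [586, -7, 74], [578, 61, 213], [579, 61, 213]]
((0.5804833769798279, 0.030102171003818512), (0.058376558125019073, 0.18708005547523499), 8.672115325927734)
top (array([0, 0, 0, 0, 0, 0, 0, 0, 0, 0, 0, 0, 0, 0, 0, 0, 0, 0, 0]), array([0.  , 0.01, 0.02, 0.03, 0.04, 0.05, 0.06, 0.07, 0.08, 0.09, 0.1 ,
       0.11, 0.12, 0.13, 0.14, 0.15, 0.16, 0.17, 0.18, 0.19]))
scene (array([ 15,  11,   5,  11, 133,   9,   5,  25,  30,  49,   4,  36,  49,
        43,  48,  49,  49,  43,   4]), array([0.  , 0.01, 0.02, 0.03, 0.04, 0.05, 0.06, 0.07, 0.08, 0.09, 0.1 ,
       0.11, 0.12, 0.13, 0.14, 0.15, 0.16, 0.17, 0.18, 0.19]))
```

The fingertips really end at about z 0.11 while the reported TCP is 0.071, so the fingers are roughly 38 mm shorter than the TCP says. The plate is untouched. I'll open, rise a little and measure the tip offset more exactly.

>>> arm_command([
  [[0,0,-10,0,0,0,0.6],[0,0,-25,0,0,0,0.3],[0,0,-30,0,0,0,0.2],[0,0,-30,0,0,0,0.2],[0,0,-30,0,0,0,0.2],[0,0,-30,0,0,0,0.2]],
])

```text
time_s: 18.7
ee_pos: [0.5807, 0.0285, 0.1008]
eef_rot: [-3.141, -0.0, 1.721]
force: [-0.2, -0.7, -0.5]
grip_width: 0.0366
grip_force: 0.0
```

```bash
python3 - <<'E'
from h import *
np.set_printoptions(precision=4,suppress=True)
o=ctrl.get_obs();p,d,i=grab('wrist');P=cloud(i,d);z0=o['ee_pos'][2];print(o['ee_pos'],o['grip_width'])
c,_=ray(i,[[320,240]]);print('cam',c)
for u in (240,250,258,264,272,280,288,355,362,370,378,386,392):
    for v in range(200,400):
        if d[v,u]>0 and P[v,u,2]>z0+.02:
            cc,r=ray(i,[[u,v]]);r=r[0];yf=P[v+4,u,1];s=(yf-cc[1])/r[1];print(u,v,'tip-front edge z-z0 mm',round((cc+s*r)[2]*1000-z0*1000,1),P[v:v+3,u]*1000);break
p2,d2,i2=grab('scene');P2=cloud(i2,d2)
q=P2[(np.abs(P2[...,0]-.581)<.04)&(np.abs(P2[...,1]-.0285)<.012)];print('scene',np.sort(q[(q[:,2]>.1)][:,2])[:12]-z0)
cv2.imwrite('pics/c6.png',np.hstack([cv2.resize(p[100:420,160:480],(400,400)),cv2.resize(p2[150:310,300:460],(400,400),interpolation=cv2.INTER_CUBIC)]))
E
```

```text
[0.5807 0.0285 0.1008] 0.03655273693037064
cam [0.5704 0.096  0.3157]
240 309 tip-front edge z-z0 mm 78.1 [[548.9742  32.6748 180.0652]
 [549.2452  32.9673 181.5389]
 [549.2639  32.5112 181.4127]]
250 291 tip-front edge z-z0 mm 59.2 [[549.2965  32.4085 160.7427]
 [549.4371  32.2501 161.4362]
 [549.6606  32.351  162.7444]]
258 279 tip-front edge z-z0 mm 45.3 [[550.1532  32.2452 144.7675]
 [550.4352  32.4924 146.7084]
 [550.5698  32.2792 147.4063]]
264 277 tip-front edge z-z0 mm 42.3 [[552.5726  32.917  142.8321]
 [552.7101  32.7252 143.6326]
 [552.9163  32.7878 145.1085]]
272 275 tip-front edge z-z0 mm 38.4 [[555.9334  33.6014 140.462 ]
 [556.0473  33.3528 141.1374]
 [556.1521  33.0691 141.7071]]
280 273 tip-front edge z-z0 mm 31.8 [[559.261   33.6559 136.1745]
 [559.3353  33.2239 136.372 ]
 [559.4207  32.8557 136.7494]]
288 360 tip-front edge z-z0 mm 145.9 [[569.844   54.3425 246.4808]
 [569.8752  54.3916 246.9237]
 [569.9101  54.8083 247.9664]]
355 360 tip-front edge z-z0 mm 146.5 [[582.8872  56.2553 246.3805]
 [582.5671  57.177  248.3555]
 [582.8033  56.3286 247.2587]]
362 276 tip-front edge z-z0 mm 31.9 [[598.4175  38.0657 136.2438]
 [598.1324  38.3419 138.6238]
 [598.287   37.7079 138.1952]]
370 274 tip-front edge z-z0 mm 36.9 [[601.7418  40.1688 137.9479]
 [601.4874  40.2921 139.8913]
 [601.4208  40.0839 140.7664]]
378 276 tip-front edge z-z0 mm 40.2 [[605.1598  40.5994 140.6345]
 [604.9839  40.5407 141.9737]
 [604.7128  40.6404 143.7833]]
386 279 tip-front edge z-z0 mm 44.4 [[608.2362  41.0365 144.7991]
 [608.0576  40.9549 146.0157]
 [607.7974  40.9977 147.5939]]
392 285 tip-front edge z-z0 mm 53.4 [[609.8066  40.982  151.9521]
 [609.2684  41.4045 154.5559]
 [609.1415  41.2561 155.4485]]
scene [0.0336 0.0349 0.036  0.0365 0.0377 0.0379 0.0393 0.0398 0.04   0.0403
 0.0403 0.0408]
```

View pics/c6.png

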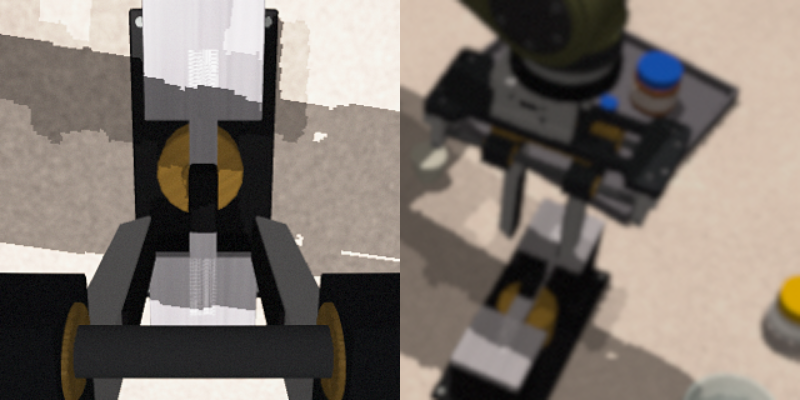

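The left half shows the fingers open astride the grip at (203,190), with the tips at about (150,217) and (255,217). The right half shows bottle and jar standing in the tray. The tip lies about 33 mm above the reported TCP, so I plan with true tip z = reported z + 0.033. Now the plate again.

>>> arm_command([
  [[1,0,25,0,0,0,0.2],[1,0,45,0,0,0,0.2],[1,0,56,0,0,0,0.2],[1,0,61,0,0,0,0.2],[1,0,61,0,0,0,0.2],[1,0,61,0,0,0,1],[1,0,61,0,0,0,1],[1,0,61,0,0,0,1],[1,0,61,0,0,0,1],[1,0,61,0,0,0,1],[1,0,61,0,0,0,1]],
], squeeze=30)

```text
time_s: 19.9
ee_pos: [0.5811, 0.0295, 0.0409]
eef_rot: [3.141, 0.0, 1.721]
force: [-1.1, -0.3, 4.9]
grip_width: 0.0137
grip_force: 30.0
```

```bash
python3 - <<'E'
from h import *
np.set_printoptions(precision=4,suppress=True)
o=ctrl.get_obs();print(o['ee_pos'],o['eef_rot'],o['force'])
p,d,i=grab('wrist');P=cloud(i,d)
z=P[...,2]; m=(z>.069)&(z<.079)&(np.linalg.norm(P[...,:2]-[.581,.03],axis=2)<.12);print(cv2.minAreaRect(P[m][:,:2].astype(np.float32)))
go((.41,.3116,.17,1.51))
E
```

```text
[0.5811 0.0295 0.0409] [3.1409 0.0001 1.7208] [-1.0641 -0.2965  4.8808]
((0.5809268355369568, 0.029919780790805817), (0.05824112147092819, 0.18780052661895752), 8.633933067321777)
at [0.5811 0.0295 0.0409] [3.141 0.    1.721] t 19.95 w 0.0136 gf 30.0
[ 304.5 -126.9 -129.2] [0.001 0.    0.211]
```

>>> arm_command([
  [[0,0,-3,0,0,0,1],[0,0,-8,0,0,0,1],[0,0,-18,0,0,0,1],[0,0,-40,0,0,0,1],[0,0,-75,0,0,0,1],[0,0,-105,0,0,0,1],[0,0,-125,0,0,0,1],[0,0,-129,0,0,0,1],[0,0,-129,0,0,0,1]],
])

```text
time_s: 20.85
ee_pos: [0.5809, 0.0295, 0.1697]
eef_rot: [3.141, 0.0, 1.721]
force: [0.1, -0.6, -1.5]
grip_width: 0.0134
grip_force: 30.0
```

```bash
python3 - <<'E'
from h import *
np.set_printoptions(precision=4,suppress=True)
o=ctrl.get_obs();print(o['force'],o['moment'])
p,d,i=grab('wrist');P=cloud(i,d);z=P[...,2];g=cv2.cvtColor(p,cv2.COLOR_BGR2GRAY)
m=(abs(z-.202)<.012);m[260:]=0;q=P[m];print('plate pts',len(q),np.median(q[:,2]));A=np.c_[q[:,:2],np.ones(len(q))];print('tilt',np.linalg.lstsq(A,q[:,2],rcond=None)[0])
n=np.linalg.norm(P[...,:2]-[.581,.03],axis=2)
hsv=cv2.cvtColor(p,cv2.COLOR_BGR2HSV)
q=P[(z>.03)&(z<.06)&(n<.06)];print('weight',len(q),q.mean(0) if len(q) else 0)
go((.41,.3116,.17,1.51))
E
```

```text
[ 0.0762 -0.6    -1.4586] [-0.0049 -0.0217 -0.0192]
plate pts 18014 0.20302336205157534
tilt [ 0.0008 -0.0008  0.2027]
weight 754 [0.5785 0.0161 0.0433]
at [0.5805 0.0295 0.1687] [-3.141 -0.     1.721] t 20.9 w 0.0138 gf 30.0
[ 304.4 -126.4   -1.2] [-0.001 -0.     0.211]
```

>>> arm_command([
  [[15,-6,0,0,0,0.02,1],[45,-18,0,0,0,0.04,1],[80,-33,0,0,0,0.07,1],[120,-50,0,0,0,0.1,1],[160,-66,0,0,0,0.13,1],[200,-83,0,0,0,0.16,1],[240,-100,0,0,0,0.19,1],[275,-114,0,0,0,0.211,1],[295,-122,0,0,0,0.211,1],[304,-126,0,0,0,0.211,1],[304,-126,0,0,0,0.211,1],[304,-126,0,0,0,0.211,1]],
])

```text
time_s: 22.1
ee_pos: [0.4111, 0.3105, 0.1689]
eef_rot: [-3.141, 0.001, 1.509]
force: [0.3, -0.6, -1.3]
grip_width: 0.0137
grip_force: 30.0
```

```bash
python3 - <<'E'
from h import *
go((.41,.3116,-.018,1.51))
p,d,i=grab('wrist');cv2.imwrite('pics/w7.png',p)
P=cloud(i,d);z=P[...,2]
m,c,s=big(blue(p),(300,0,640,300));print(c,P[int(c[1]),int(c[0])])
E
```

```text
at [0.4111 0.3105 0.1689] [-3.141e+00  1.000e-03  1.509e+00] t 22.1 w 0.0137 gf 30.0
[  1.2  -1.1 186.9] [-0.001  0.001 -0.001]
[463.95152528 167.29335562] [0.5314969  0.35337977 0.05240977]
```

View pics/w7.png

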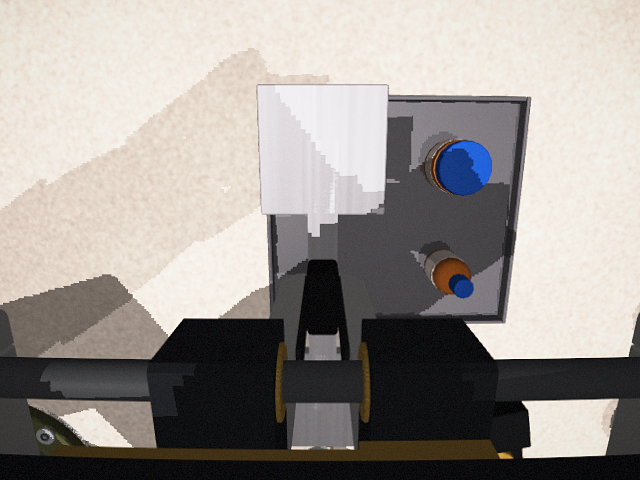

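The wrist view shows the plate over the left half of the tray at (322,150), with the jar at (463,167) and the bottle at (455,275) standing well clear to the right.

>>> arm_command([
  [[1,-1,15,0,0,0,1],[1,-1,45,0,0,0,1],[1,-1,80,0,0,0,1],[1,-1,115,0,0,0,1],[1,-1,145,0,0,0,1],[1,-1,165,0,0,0,1],[1,-1,177,0,0,0,1],[1,-1,182,0,0,0,1],[1,-1,185,0,0,0,1],[1,-1,186,0,0,0,1],[1,-1,186,0,0,0,1],[1,-1,186,0,0,0,1]],
])

```text
time_s: 23.35
ee_pos: [0.4102, 0.3125, -0.016]
eef_rot: [3.141, -0.001, 1.51]
force: [0.0, 0.4, -0.4]
grip_width: 0.0137
grip_force: 30.0
```

>>> arm_command([
  [[0,0,2,0,0,0,1],[0,0,3,0,0,0,1],[0,0,4,0,0,0,1],[0,0,4,0,0,0,1]],
])

```text
time_s: 23.75
ee_pos: [0.4098, 0.3123, -0.0207]
eef_rot: [-3.141, 0.0, 1.51]
force: [-0.2, -0.8, -1.2]
grip_width: 0.0136
grip_force: 30.0
```

>>> arm_command([
  [[0,0,0.5,0,0,0,1],[0,0,1,0,0,0,1],[0,0,1,0,0,0,1],[0,0,1,0,0,0,1]],
])

```text
time_s: 24.15
ee_pos: [0.4099, 0.3123, -0.0211]
eef_rot: [3.142, -0.0, 1.51]
force: [-3.7, -2.2, 6.8]
grip_width: 0.0137
grip_force: 30.0
```

>>> arm_command([
  [[0,0,0,0,0,0,0.5],[0,0,0,0,0,0,0.3],[0,0,0,0,0,0,0.2],[0,0,0,0,0,0,0.2],[0,0,-15,0,0,0,0.2],[0,0,-50,0,0,0,0.2],[0,0,-95,0,0,0,0.2],[0,0,-140,0,0,0,0.2],[0,0,-180,0,0,0,0.2],[0,0,-190,0,0,0,0.2],[0,0,-190,0,0,0,0.2],[0,0,-190,0,0,0,0.2]],
])

```text
time_s: 25.35
ee_pos: [0.4094, 0.312, 0.1669]
eef_rot: [-3.14, 0.001, 1.51]
force: [-0.6, -0.1, -0.1]
grip_width: 0.0374
grip_force: 0.0
```

```bash
python3 - <<'E'
from h import *
go((.5805,.0298,.2,1.721))
E
```

```text
at [0.4094 0.312  0.1669] [-3.14e+00  1.00e-03  1.51e+00] t 25.35 w 0.0374 gf 0.0
[-271.3  187.9  -33.1] [-0.002  0.001 -0.211]
```

>>> arm_command([
  [[-35,25,-10,0,0,-0.03,-0.5],[-70,49,-20,0,0,-0.06,-0.5],[-105,73,-30,0,0,-0.09,-0.5],[-140,97,-33,0,0,-0.12,-0.6],[-175,121,-33,0,0,-0.15,-0.6],[-210,145,-33,0,0,-0.18,-0.6],[-240,167,-33,0,0,-0.211,-0.6],[-262,182,-33,0,0,-0.211,-0.6],[-271,188,-33,0,0,-0.211,-0.6],[-271,188,-33,0,0,-0.211,-0.6],[-271,188,-33,0,0,-0.211,-0.6]],
])

```text
time_s: 26.45
ee_pos: [0.5804, 0.0313, 0.2007]
eef_rot: [-3.14, -0.0, 1.721]
force: [-0.4, 0.9, 0.4]
grip_width: 0.0751
grip_force: 0.0
```

```bash
python3 - <<'E'
from h import *
np.set_printoptions(precision=4,suppress=True)
p,d,i=grab('wrist');P=cloud(i,d);z=P[...,2];n=np.linalg.norm(P[...,:2]-[.581,.03],axis=2)
hsv=cv2.cvtColor(p,cv2.COLOR_BGR2HSV)
for lo,hi,nm in((.040,.050,'weight top'),(.055,.062,'knob'),(.062,.07,'blocks')):
    q=P[(z>lo)&(z<hi)&(n<(.045 if nm!='blocks' else .13))]
    print(nm,len(q),np.median(q[:,2]),cv2.minEnclosingCircle(q[:,:2].astype(np.float32)),cv2.minAreaRect(q[:,:2].astype(np.float32)))
q=P[(z>.005)&(z<.012)&(n<.12)&(cv2.cvtColor(p,cv2.COLOR_BGR2GRAY)<60)];print('slab',cv2.minAreaRect(q[:,:2].astype(np.float32)))
go((.5805,.0298,-.020,1.721))
E
```

```text
weight top 1690 0.04499174338828682 ((0.5786435604095459, 0.031413134187459946), 0.025065941736102104) ((0.5783846378326416, 0.03201354295015335), (0.0492502860724926, 0.04847167432308197), 9.09328556060791)
knob 345 0.05696911073109412 ((0.5785068273544312, 0.03140717372298241), 0.009920362383127213) ((0.5785154104232788, 0.031748756766319275), (0.019474901258945465, 0.01890813186764717), 7.365509510040283)
blocks 6384 0.06627590062431063 ((0.581231951713562, 0.029861990362405777), 0.09408054500818253) ((0.5806822776794434, 0.029528677463531494), (0.060272764414548874, 0.17959903180599213), 8.52481746673584)
slab ((0.5803524851799011, 0.029935121536254883), (0.08954721689224243, 0.18712154030799866), 8.526519775390625)
at [0.5804 0.0316 0.201 ] [-3.141 -0.     1.722] t 26.5 w 0.0751 gf 0.0
[ -1.8  -0.  221. ] [-0.001 -0.     0.001]
```

The weight top is at (0.5785, 0.0315), z 0.045, diameter 50 mm; knob top z 0.057; blocks' top z 0.066. All match the description. Descending to it.

>>> arm_command([
  [[0,-2,40,0,0,0,-0.6],[0,-2,85,0,0,0,-0.6],[0,-2,130,0,0,0,-0.6],[0,-2,170,0,0,0,-0.6],[0,-2,195,0,0,0,-0.6],[0,-2,210,0,0,0,-0.6],[0,-2,216,0,0,0,-0.6],[0,-2,219,0,0,0,-0.6],[0,-2,219,0,0,0,-0.6],[0,-2,219,0,0,0,-0.6]],
], squeeze=45)

```text
time_s: 27.5
ee_pos: [0.5797, 0.0301, -0.0164]
eef_rot: [3.14, 0.0, 1.721]
force: [0.4, 0.5, 0.7]
grip_width: 0.0754
grip_force: 0.0
```

>>> arm_command([
  [[0,0,0,0,0,0,0.4],[0,0,0,0,0,0,0.4],[0,0,0,0,0,0,0.4],[0,0,0,0,0,0,0.4],[0,0,0,0,0,0,0.4],[0,0,0,0,0,0,0.4]],
])

```text
time_s: 28.1
ee_pos: [0.579, 0.03, -0.0174]
eef_rot: [-3.142, 0.0, 1.721]
force: [-2.0, -0.8, 3.1]
grip_width: 0.0486
grip_force: 45.0
```

>>> arm_command([
  [[0,0,-3,0,0,0,0.4],[0,0,-8,0,0,0,0.4],[0,0,-18,0,0,0,0.4],[0,0,-40,0,0,0,0.4],[0,0,-75,0,0,0,0.4],[0,0,-115,0,0,0,0.4],[0,0,-155,0,0,0,0.4],[0,0,-180,0,0,0,0.4],[0,0,-187,0,0,0,0.4],[0,0,-187,0,0,0,0.4],[0,0,-187,0,0,0,0.4]],
])

```text
time_s: 29.2
ee_pos: [0.5783, 0.0301, 0.1677]
eef_rot: [-3.139, -0.0, 1.721]
force: [1.0, -0.0, -4.5]
grip_width: 0.0488
grip_force: 45.0
```

```bash
python3 - <<'E'
from h import *
np.set_printoptions(precision=4,suppress=True)
print(ctrl.get_obs()['force'])
go((.4865,-.323,.17,1.721))
E
```

```text
[ 0.9752 -0.0329 -4.4817]
at [0.5783 0.0301 0.1677] [-3.139 -0.     1.721] t 29.2 w 0.0488 gf 45.0
[-335.4 -143.5   -2.1] [-0.002 -0.    -0.   ]
```

```bash
python3 - <<'E'
from h import *
np.set_printoptions(precision=4,suppress=True)
D={'top0':dict(np.load('top0.npz')),'w1':dict(np.load('w1.npz'))}
p,d,i=grab('scene');D['scene']=dict(p=p,d=d,**i)
p,d,i=grab('top');D['top']=dict(p=p,d=d,**i)
from scipy.optimize import least_squares
for n,I in D.items():
    P=cloud(I,I['d']);z=P[...,2]
    near=np.linalg.norm(P[...,:2]-[.4865,-.323],axis=2)<.075
    m=(near&(z>.0755)&(z<.086)).astype(np.uint8)
    m=cv2.morphologyEx(m,cv2.MORPH_OPEN,np.ones((3,3),np.uint8))
    if m.sum()<50: print(n,'few');continue
    c=contour(m);X=onplane(I,c,.08)[:,:2]
    r=least_squares(lambda v:np.hypot(X[:,0]-v[0],X[:,1]-v[1])-.055,[.4865,-.323],loss='soft_l1',f_scale=.001).x
    print(n,m.sum(),'pan',r,'res',np.std(np.hypot(*(X-r).T)-.055),np.median(z[m>0]))
    m=(np.linalg.norm(P[...,:2]-[.4865,-.323],axis=2)<.15)&(z>.06)&(z<.0755);q=P[m];print('   housing',cv2.minAreaRect(q[:,:2].astype(np.float32)))
E
```

```text
top0 2665 pan [ 0.4867 -0.3246] res 0.000665757422703011 0.07982463711702625
   housing ((0.48693519830703735, -0.3237348794937134), (0.1897612065076828, 0.19045338034629822), 83.16366577148438)
w1 2773 pan [ 0.4879 -0.3267] res 0.008051331209284106 0.08017141394364613
   housing ((0.4875231981277466, -0.325086772441864), (0.18986545503139496, 0.19082000851631165), 83.08283233642578)
scene 2861 pan [ 0.4884 -0.3252] res 0.0011117628438360914 0.079409716001965
   housing ((0.48854535818099976, -0.3245832920074463), (0.1911325305700302, 0.19045788049697876), 83.09150695800781)
top 2655 pan [ 0.4868 -0.3248] res 0.0010827561333621183 0.07989396129400428
   housing ((0.48689931631088257, -0.32343778014183044), (0.18986916542053223, 0.19049732387065887), 83.41621398925781)
```

```bash
python3 - <<'E'
from h import *
go((.4877,-.3263,.17,1.721))
E
```

```text
at [0.5783 0.0301 0.1677] [-3.139 -0.     1.721] t 29.3 w 0.0489 gf 45.0
[-338.8 -142.9   -2.1] [-0.003 -0.    -0.   ]
```

>>> arm_command([
  [[-15,-6,-2,0,0,0,0.4],[-45,-19,-2,0,0,0,0.4],[-85,-36,-2,0,0,0,0.4],[-125,-53,-2,0,0,0,0.4],[-165,-70,-2,0,0,0,0.4],[-205,-86,-2,0,0,0,0.4],[-245,-103,-2,0,0,0,0.4],[-285,-120,-2,0,0,0,0.4],[-315,-133,-2,0,0,0,0.4],[-332,-140,-2,0,0,0,0.4],[-339,-143,-2,0,0,0,0.4],[-339,-143,-2,0,0,0,0.4]],
])

```text
time_s: 30.5
ee_pos: [0.488, -0.3266, 0.171]
eef_rot: [-3.141, -0.001, 1.72]
force: [1.3, 0.7, -5.2]
grip_width: 0.0491
grip_force: 45.0
```

```bash
python3 - <<'E'
from h import *
go((.4877,-.3263,.058,1.721))
E
```

```text
at [ 0.488  -0.3266  0.171 ] [-3.141e+00 -1.000e-03  1.720e+00] t 30.5 w 0.0491 gf 45.0
[  0.3  -0.2 113. ] [-0.    -0.001 -0.001]
```

>>> arm_command([
  [[0,0,20,0,0,0,0.4],[0,0,50,0,0,0,0.4],[0,0,80,0,0,0,0.4],[0,0,98,0,0,0,0.4],[0,0,106,0,0,0,0.4],[0,0,110,0,0,0,0.4],[0,0,112,0,0,0,0.4],[0,0,112,0,0,0,0.4],[0,0,112,0,0,0,0.4]],
])

```text
time_s: 31.4
ee_pos: [0.4886, -0.3267, 0.0603]
eef_rot: [3.141, 0.001, 1.721]
force: [0.5, 0.1, -4.6]
grip_width: 0.0485
grip_force: 45.0
```

>>> arm_command([
  [[0,0,1,0,0,0,0.4],[0,0,2,0,0,0,0.4],[0,0,3,0,0,0,0.4],[0,0,3,0,0,0,0.4],[0,0,3,0,0,0,0.4]],
])

```text
time_s: 31.9
ee_pos: [0.4883, -0.3265, 0.0564]
eef_rot: [-3.142, 0.0, 1.721]
force: [0.2, 0.7, -4.3]
grip_width: 0.0487
grip_force: 45.0
```

>>> arm_command([
  [[0,0,0.5,0,0,0,0.4],[0,0,1,0,0,0,0.4],[0,0,1.5,0,0,0,0.4],[0,0,1.5,0,0,0,0.4]],
])

```text
time_s: 32.3
ee_pos: [0.4883, -0.3265, 0.0548]
eef_rot: [-3.142, -0.0, 1.721]
force: [-0.2, 0.5, -4.7]
grip_width: 0.0487
grip_force: 45.0
```

>>> arm_command([
  [[0,0,0.4,0,0,0,0.4],[0,0,0.8,0,0,0,0.4],[0,0,1,0,0,0,0.4],[0,0,1,0,0,0,0.4]],
])

```text
time_s: 32.7
ee_pos: [0.4883, -0.3266, 0.0546]
eef_rot: [3.141, 0.0, 1.721]
force: [-3.2, 3.1, 5.5]
grip_width: 0.0487
grip_force: 45.0
```

>>> arm_command([
  [[0,0,0,0,0,0,-0.1],[0,0,0,0,0,0,-0.2],[0,0,0,0,0,0,-0.35],[0,0,0,0,0,0,-0.5],[0,0,0,0,0,0,-0.5],[0,0,-15,0,0,0,-0.5],[0,0,-50,0,0,0,-0.5],[0,0,-90,0,0,0,-0.5],[0,0,-125,0,0,0,-0.5],[0,0,-135,0,0,0,-0.5],[0,0,-135,0,0,0,-0.5],[0,0,-135,0,0,0,-0.5]],
], squeeze=30)

```text
time_s: 33.9
ee_pos: [0.4879, -0.3262, 0.1879]
eef_rot: [-3.141, -0.001, 1.721]
force: [-0.5, 0.3, -0.3]
grip_width: 0.0706
grip_force: 0.0
```

```bash
python3 - <<'E'
from h import *
np.set_printoptions(precision=4,suppress=True)
p,d,i=grab('wrist');P=cloud(i,d);z=P[...,2];n=np.linalg.norm(P[...,:2]-[.488,-.325],axis=2)
for lo,hi,r,nm in((.111,.121,.035,'wtop'),(.125,.135,.03,'knob'),(.0755,.085,.065,'pan')):
    q=P[(z>lo)&(z<hi)&(n<r)];print(nm,len(q),np.median(q[:,2]) if len(q) else 0,cv2.minEnclosingCircle(q[:,:2].astype(np.float32)))
go((.4099,.3123,.17,1.51))
cv2.imwrite('pics/w8.png',p)
E
```

```text
wtop 2727 0.1169445024103345 ((0.4881557822227478, -0.3248831331729889), 0.024985147640109062)
knob 591 0.12894254815932527 ((0.4880688190460205, -0.32482901215553284), 0.010248979553580284)
pan 9532 0.08034309287590116 ((0.48769235610961914, -0.32636159658432007), 0.05518567934632301)
at [ 0.4878 -0.3261  0.1874] [-3.14  -0.002  1.721] t 33.95 w 0.071 gf 0.0
[642.9  18.4  18.5] [-0.002 -0.001  0.211]
```

View pics/w8.png

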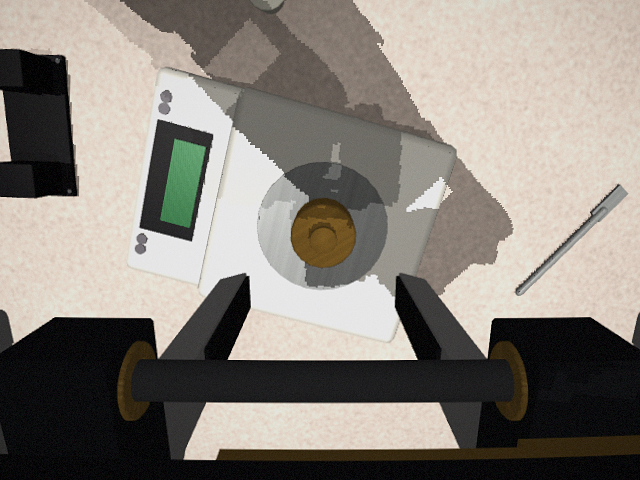

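The weight stands upright on the pan: its knob is at (322,236) in the wrist view, pan centre about (322,226). Depth puts the weight at (0.488, -0.325) and the pan at (0.4877, -0.3256), under 2 mm apart. Back to the plate in the tray.

>>> arm_command([
  [[35,1,5,0,0,0.02,-0.2],[80,2,10,0,0,0.04,0.2],[125,4,15,0,0,0.06,0.2],[170,5,18,0,0,0.08,0.2],[215,6,18,0,0,0.1,0.2],[260,7,18,0,0,0.12,0.2],[305,9,18,0,0,0.14,0.2],[350,10,18,0,0,0.16,0.2],[395,11,18,0,0,0.18,0.2],[440,13,18,0,0,0.2,0.2],[485,14,18,0,0,0.211,0.2],[530,15,18,0,0,0.211,0.2]],
])

```text
time_s: 35.15
ee_pos: [0.4227, 0.2014, 0.1698]
eef_rot: [-3.14, 0.001, 1.509]
force: [-0.7, -0.3, 0.4]
grip_width: 0.0379
grip_force: 0.0
```

>>> arm_command([
  [[40,-21,0,0,0,0,0.2],[80,-22,0,0,0,0,0.2],[103,-22,0,0,0,0,0.2],[110,-22,0,0,0,0,0.2],[110,-22,0,0,0,0,0.2],[110,-22,0,0,0,0,0.2]],
])

```text
time_s: 35.75
ee_pos: [0.4086, 0.3099, 0.1704]
eef_rot: [-3.141, 0.001, 1.509]
force: [-0.5, 0.4, 0.5]
grip_width: 0.0377
grip_force: 0.0
```

```bash
python3 - <<'E'
from h import *
np.set_printoptions(precision=4,suppress=True)
p,d,i=grab('wrist');P=cloud(i,d);z=P[...,2];n=np.linalg.norm(P[...,:2]-[.41,.312],axis=2)
m=(z>.008)&(z<.0165)&(n<.1)&(abs(P[...,0]-.41)<.045);q=P[m];print('plate',np.median(q[:,2]),cv2.minAreaRect(q[:,:2].astype(np.float32)))
m=(z>.026)&(z<.042)&(n<.03);q=P[m];print('grip',len(q),np.median(q[:,2]),cv2.minAreaRect(q[:,:2].astype(np.float32)))
go((.4099,.3123,-.021,1.51))
E
```

```text
plate 0.012284326126905054 ((0.401664674282074, 0.312986820936203), (0.18917125463485718, 0.07743167877197266), 87.46880340576172)
grip 502 0.03423017005675655 ((0.41041746735572815, 0.3126150071620941), (0.029804596677422523, 0.012856123968958855), 86.5049057006836)
at [0.4087 0.3098 0.1706] [-3.141  0.     1.509] t 35.8 w 0.0377 gf 0.0
[  2.7   1.1 191.6] [-0.     0.    -0.001]
```

>>> arm_command([
  [[3,1.5,40,0,0,0,0.2],[3,1.5,85,0,0,0,0.2],[3,1.5,130,0,0,0,0.2],[3,1.5,165,0,0,0,0.2],[3,1.5,182,0,0,0,0.2],[3,1.5,189,0,0,0,0.2],[3,1.5,191,0,0,0,0.2],[3,1.5,191,0,0,0,0.2],[3,1.5,191,0,0,0,1],[3,1.5,191,0,0,0,1],[3,1.5,191,0,0,0,1],[3,1.5,191,0,0,0,1]],
], squeeze=30)

```text
time_s: 37.0
ee_pos: [0.4105, 0.314, -0.0196]
eef_rot: [3.141, -0.0, 1.51]
force: [-0.0, -0.2, 4.3]
grip_width: 0.0137
grip_force: 30.0
```

>>> arm_command([
  [[0,0,0,0,0,0,1],[0,0,0,0,0,0,1],[0,0,-2,0,0,0,1],[0,0,-8,0,0,0,1],[0,0,-20,0,0,0,1],[0,0,-45,0,0,0,1],[0,0,-85,0,0,0,1],[0,0,-125,0,0,0,1],[0,0,-165,0,0,0,1],[0,0,-188,0,0,0,1],[0,0,-191,0,0,0,1],[0,0,-191,0,0,0,1]],
])

```text
time_s: 38.2
ee_pos: [0.4102, 0.3137, 0.1709]
eef_rot: [3.141, -0.0, 1.51]
force: [-0.3, 0.6, -1.2]
grip_width: 0.0135
grip_force: 30.0
```

```bash
python3 - <<'E'
from h import *
print(ctrl.get_obs()['force'])
go((.5808,.0297,.16,1.7205))
E
```

```text
[-0.28597383  0.5988126  -1.23225475]
at [0.4102 0.3137 0.1709] [ 3.141 -0.     1.51 ] t 38.2 w 0.0135 gf 30.0
[-273.1  187.6   10.9] [ 0.    -0.    -0.211]
```

>>> arm_command([
  [[-12,8,0,0,0,-0.01,1],[-40,27,0,0,0,-0.03,1],[-75,51,0,0,0,-0.06,1],[-110,75,0,0,0,-0.09,1],[-145,99,0,0,0,-0.12,1],[-180,123,0,0,0,-0.15,1],[-215,148,0,0,0,-0.18,1],[-248,170,0,0,0,-0.211,1],[-266,183,0,0,0,-0.211,1],[-273,188,0,0,0,-0.211,1],[-273,188,0,0,0,-0.211,1],[-273,188,0,0,0,-0.211,1]],
])

```text
time_s: 39.4
ee_pos: [0.5807, 0.0308, 0.1702]
eef_rot: [-3.14, -0.0, 1.721]
force: [0.9, -0.1, -0.6]
grip_width: 0.0138
grip_force: 30.0
```

```bash
cat > held.py <<'E'
from h import *
np.set_printoptions(precision=4,suppress=True)
o=ctrl.get_obs();p,d,i=grab('wrist');P=cloud(i,d);z=P[...,2];t=o['ee_pos'];zp=t[2]+.0336-.002+.0  # plate top approx
hi=P[(abs(z-(t[2]+.0316))<.006)&(P[...,1]>t[1]+.025)&(abs(P[...,0]-t[0]+.01)<.06)]
if len(hi):
    r=cv2.minAreaRect(hi[:,:2].astype(np.float32));print('pad(strip incl)',r,'z-tcp',np.median(hi[:,2])-t[2])
    w=1.7205-np.pi/2;u=np.array([-np.sin(w),np.cos(w)]);e=np.array([np.cos(w),np.sin(w)])
    f=hi[(hi[:,:2]-t[:2])@u>.045];s=(f[:,:2]-t[:2])@u;k=(f[:,:2]-t[:2])@e
    print('pad far edge along y rel TCP',np.percentile(s,[99,99.8]).round(4),'x edges',np.percentile(k,[.5,99.5]).round(4), 'pad rect',cv2.minAreaRect(f[:,:2].astype(np.float32)))
n=np.linalg.norm(P[...,:2]-[.581,.03],axis=2)
go((.5808,.0297,.05,1.7205))
E
python3 held.py
```

```text
pad(strip incl) ((0.571863055229187, 0.08865496516227722), (0.058472201228141785, 0.06783204525709152), 8.772652626037598) z-tcp 0.03190990014407552
pad far edge along y rel TCP [0.0918 0.0922] x edges [-0.0288  0.0284] pad rect ((0.5703104138374329, 0.09871591627597809), (0.058472201228141785, 0.04747193306684494), 8.772652626037598)
at [0.5807 0.031  0.1705] [-3.141 -0.     1.722] t 39.45 w 0.0134 gf 30.0
[ -1.4  -0.1 120.5] [-0.001 -0.     0.001]
```

>>> arm_command([
  [[0,0,20,0,0,0,1],[0,0,50,0,0,0,1],[0,0,80,0,0,0,1],[0,0,102,0,0,0,1],[0,0,114,0,0,0,1],[0,0,120,0,0,0,1],[0,0,122,0,0,0,1],[0,0,122,0,0,0,1],[0,0,122,0,0,0,1]],
])

```text
time_s: 40.35
ee_pos: [0.5818, 0.0299, 0.0499]
eef_rot: [3.14, 0.0, 1.721]
force: [-0.1, -0.4, 0.0]
grip_width: 0.0142
grip_force: 30.0
```

```bash
python3 held.py; python3 - <<'E'
from h import *
w=.1497;u=np.array([-np.sin(w),np.cos(w)]);e=np.array([np.cos(w),np.sin(w)]);S=np.array([.5807,.0297])
p,d,i=grab('wrist');P=cloud(i,d);z=P[...,2];g=cv2.cvtColor(p,cv2.COLOR_BGR2GRAY)
s=(P[...,:2]-S)@u;k=(P[...,:2]-S)@e
m=(z>.074)&(z<.09)&(abs(k)<.05)&(s>.045)&(s<.12);print('pad: far',np.percentile(s[m],[99,99.8]),'x',np.percentile(k[m],[.5,99.5]))
m=(z>.004)&(z<.013)&(abs(k)<.06)&(s>-.05)&(s<.12)&(g<60);print('slab: far',np.percentile(s[m],[99,99.8]),'x',np.percentile(k[m],[.5,99.5]))
E
```

```text
pad(strip incl) ((0.5729378461837769, 0.08757185190916061), (0.05841901898384094, 0.06816615164279938), 8.836568832397461) z-tcp 0.03189274959549365
pad far edge along y rel TCP [0.0919 0.0922] x edges [-0.0288  0.0283] pad rect ((0.57133549451828, 0.09781789034605026), (0.05852770060300827, 0.04729548096656799), 8.622329711914062)
at [0.5818 0.0299 0.0498] [3.14  0.    1.721] t 40.4 w 0.0136 gf 30.0
[-0.  -1.  -0.2] [0.001 0.    0.   ]
pad: far [0.0919106 0.0922712] x [-0.02778185  0.02944073]
slab: far [0.08878533 0.09356517] x [-0.04495663  0.04402231]
```

```bash
python3 - <<'E'
from h import *
w=.1497;u=np.array([-np.sin(w),np.cos(w)]);e=np.array([np.cos(w),np.sin(w)]);S=np.array([.5807,.0297])
for f in('w1','w3','w4'):
    I=dict(np.load(f+'.npz'));P=cloud(I,I['d']);z=P[...,2];g=cv2.cvtColor(I['p'],cv2.COLOR_BGR2GRAY)
    s=(P[...,:2]-S)@u;k=(P[...,:2]-S)@e
    m=(z>.070)&(z<.079)&(abs(k)<.05)&(s>.045)&(s<.12);print(f,'pad: far',np.percentile(s[m],[99,99.8]),'x',np.percentile(k[m],[.5,99.5]))
    m=(z>.004)&(z<.013)&(abs(k)<.06)&(s>-.05)&(s<.12)&(g<60);print('  slab: far',np.percentile(s[m],[99,99.8]),'x',np.percentile(k[m],[.5,99.5]))
E
```

```text
w1 pad: far [0.0940005  0.09406668] x [-0.02874327  0.02925353]
  slab: far [0.09268742 0.09438632] x [-0.04450216  0.0439335 ]
w3 pad: far [0.09338199 0.09376119] x [-0.02898995  0.02803965]
  slab: far [0.09119756 0.09362631] x [-0.04478863  0.04410421]
w4 pad: far [0.09358467 0.09366703] x [-0.02875822  0.02878897]
  slab: far [0.0922703  0.09422271] x [-0.04472694  0.04398072]
```

>>> arm_command([
  [[1.4,-0.8,0,0,0,0,1],[1.4,-0.8,3,0,0,0,1],[1.4,-0.8,5,0,0,0,1],[1.4,-0.8,6,0,0,0,1],[1.4,-0.8,6,0,0,0,1],[1.4,-0.8,6,0,0,0,1]],
])

```text
time_s: 41.05
ee_pos: [0.5803, 0.0311, 0.0429]
eef_rot: [-3.141, -0.0, 1.721]
force: [-0.1, 0.6, -1.7]
grip_width: 0.0139
grip_force: 30.0
```

```bash
cat > pad.py <<'E'
from h import *
w=.1497;u=np.array([-np.sin(w),np.cos(w)]);e=np.array([np.cos(w),np.sin(w)]);S=np.array([.5807,.0297])
p,d,i=grab('wrist');P=cloud(i,d);z=P[...,2]
s=(P[...,:2]-S)@u;k=(P[...,:2]-S)@e
m=(z>.070)&(z<.082)&(abs(k)<.05)&(s>.045)&(s<.12);print('pad: far',np.percentile(s[m],[99,99.8]),'x',np.percentile(k[m],[.5,99.5]),'z',np.median(z[m]),cv2.minAreaRect(P[m][:,:2].astype(np.float32))[2])
E
python3 pad.py
```

```text
pad: far [0.09329618 0.09368823] x [-0.02892573  0.02822482] z 0.0747758971212761 8.656739234924316
```

>>> arm_command([
  [[0,0.3,0.4,0,0,0,1],[0,0.3,0.8,0,0,0,1],[0,0.3,1,0,0,0,1],[0,0.3,1,0,0,0,1]],
])

```text
time_s: 41.5
ee_pos: [0.5808, 0.0312, 0.0424]
eef_rot: [3.141, 0.0, 1.721]
force: [-1.8, -0.1, 5.8]
grip_width: 0.0139
grip_force: 30.0
```

Contact. Release, rise, measure.

>>> arm_command([
  [[0,0,0,0,0,0,0.5],[0,0,0,0,0,0,0.3],[0,0,0,0,0,0,0.2],[0,0,0,0,0,0,0.2],[0,0,-15,0,0,0,0.2],[0,0,-50,0,0,0,0.2],[0,0,-95,0,0,0,0.2],[0,0,-135,0,0,0,0.2],[0,0,-155,0,0,0,0.2],[0,0,-158,0,0,0,0.2],[0,0,-158,0,0,0,0.2],[0,0,-158,0,0,0,0.2]],
])

```text
time_s: 42.7
ee_pos: [0.58, 0.0312, 0.1985]
eef_rot: [-3.139, -0.0, 1.721]
force: [-0.7, 0.7, -0.3]
grip_width: 0.0374
grip_force: 0.0
```

```bash
python3 pad.py; python3 - <<'E'
from h import *
p,d,i=grab('wrist');P=cloud(i,d);z=P[...,2];n=np.linalg.norm(P[...,:2]-[.581,.03],axis=2)
q=P[(z>.069)&(z<.079)&(n<.12)];A=np.c_[q[:,:2],np.ones(len(q))];print('plate',np.median(q[:,2]),cv2.minAreaRect(q[:,:2].astype(np.float32)),np.linalg.lstsq(A,q[:,2],rcond=None)[0])
q=P[(z>.085)&(z<.115)&(n<.04)];print('grip',cv2.minAreaRect(q[:,:2].astype(np.float32)))
go((.5330,.3540,.2,1.51))
p,d,i=grab('top');P=cloud(i,d)
for b in((165,210,235,300),):
    pass
m=blue(p);m[:, :90]=0;m[:,230:]=0;m[:190]=0;m[335:]=0
k,l,s,c=cv2.connectedComponentsWithStats(m)
for j in range(1,k):
    if s[j,4]>25: print(s[j],onplane(i,[c[j]],.052 if s[j,4]>200 else .076))
E
```

```text
pad: far [0.09357546 0.09365726] x [-0.02828124  0.02907113] z 0.07430115172127744 8.556965827941895
plate 0.07432271855096148 ((0.5811877846717834, 0.02941346913576126), (0.0582333579659462, 0.18813258409500122), 8.620155334472656) [ 1.63157990e-03 -4.17235196e-05  7.33610853e-02]
grip ((0.5813894271850586, 0.029995784163475037), (0.013303066603839397, 0.030083850026130676), 8.526123046875)
at [0.5801 0.0312 0.1985] [-3.139 -0.     1.721] t 42.8 w 0.0377 gf 0.0
[326.2   1.6  -1.4] [-0.002 -0.     0.211]
[117 218  24  24 458] [[0.53343733 0.351964   0.052     ]]
[172 227  10   9  74] [[0.52554513 0.2546156  0.076     ]]
```

The plate is back within about 0.5 mm of its original pose (grip at 0.5814, 0.0300; yaw 8.6°). Now the jar, gripped low this time.

>>> arm_command([
  [[35,0,-3,0,0,0.02,-0.2],[80,0,-3,0,0,0.05,-0.6],[125,1,-3,0,0,0.09,-0.6],[170,1,-3,0,0,0.13,-0.6],[215,1,-3,0,0,0.17,-0.6],[260,1,-3,0,0,0.21,-0.6],[295,1,-2,0,0,0.211,-0.6],[317,1,-1,0,0,0.211,-0.6],[326,1,-1,0,0,0.211,-0.6],[326,1,-1,0,0,0.211,-0.6],[326,1,-1,0,0,0.211,-0.6]],
])

```text
time_s: 43.95
ee_pos: [0.5332, 0.3527, 0.2007]
eef_rot: [-3.141, 0.0, 1.509]
force: [0.3, -0.2, 0.4]
grip_width: 0.0754
grip_force: 0.0
```

```bash
python3 - <<'E'
from h import *
p,d,i=grab('wrist');P=cloud(i,d)
k,l,s,c=cv2.connectedComponentsWithStats(blue(p))
for j in range(1,k):
    if s[j,4]>60: print(s[j],onplane(i,[c[j]],.052),P[int(c[j][1]),int(c[j][0])])
go((.5325,.353,-.023,1.51))
E
```

```text
[ 299  194   49   49 1814] [[0.53391721 0.35321671 0.052     ]] [0.53317739 0.35356593 0.05165856]
[633 197   7  51 181] [[0.83865485 0.3252917  0.052     ]] [0.82637116 0.32931493 0.06643886]
[619 293  21  33 511] [[0.84232747 0.24159019 0.052     ]] [0.78836586 0.27361127 0.11529587]
[312 313  19  22 318] [[0.52557421 0.24619248 0.052     ]] [0.5263348  0.25821971 0.07589921]
[620 327  15  10  84] [[0.84459785 0.21602819 0.052     ]] [0.87459835 0.19604396 0.01561402]
at [0.5333 0.3525 0.2009] [-3.142  0.     1.509] t 44.0 w 0.0754 gf 0.0
[  0.5  -0.8 223.9] [-0.     0.    -0.001]
```

>>> arm_command([
  [[1,0,40,0,0,0,-0.6],[1,0,85,0,0,0,-0.6],[1,0,130,0,0,0,-0.6],[1,0,170,0,0,0,-0.6],[1,0,198,0,0,0,-0.6],[1,0,214,0,0,0,-0.6],[1,0,220,0,0,0,-0.6],[1,0,223,0,0,0,-0.6],[1,0,223,0,0,0,-0.6],[1,0,223,0,0,0,-0.6]],
], squeeze=15)

```text
time_s: 45.0
ee_pos: [0.5336, 0.355, -0.0207]
eef_rot: [3.14, -0.001, 1.51]
force: [1.4, 0.2, 0.7]
grip_width: 0.0753
grip_force: 0.0
```

>>> arm_command([
  [[0,0,0,0,0,0,0.3],[0,0,0,0,0,0,0.3],[0,0,0,0,0,0,0.3],[0,0,0,0,0,0,0.3],[0,0,0,0,0,0,0.3],[0,0,0,0,0,0,0.3]],
])

```text
time_s: 45.6
ee_pos: [0.533, 0.3547, -0.0219]
eef_rot: [3.141, -0.0, 1.51]
force: [-0.8, 0.0, 2.6]
grip_width: 0.0479
grip_force: 15.0
```

>>> arm_command([
  [[0,0,-3,0,0,0,0.3],[0,0,-10,0,0,0,0.3],[0,0,-25,0,0,0,0.3],[0,0,-50,0,0,0,0.3],[0,0,-85,0,0,0,0.3],[0,0,-120,0,0,0,0.3],[0,0,-155,0,0,0,0.3],[0,0,-185,0,0,0,0.3],[0,0,-190,0,0,0,0.3],[0,0,-190,0,0,0,0.3]],
])

```text
time_s: 46.6
ee_pos: [0.5331, 0.3548, 0.169]
eef_rot: [3.14, -0.001, 1.51]
force: [-0.9, -0.1, -0.6]
grip_width: 0.0476
grip_force: 15.0
```

```bash
python3 - <<'E'
from h import *
go((.571,.0958,.17,1.7205))
E
```

```text
at [0.5331 0.3548 0.169 ] [ 3.14e+00 -1.00e-03  1.51e+00] t 46.6 w 0.0476 gf 15.0
[-256.2   53.6   -1.2] [ 0.002 -0.001 -0.211]
```

>>> arm_command([
  [[-12,2,-1,0,0,-0.01,0.3],[-40,8,-1,0,0,-0.03,0.3],[-75,15,-1,0,0,-0.06,0.3],[-115,24,-1,0,0,-0.1,0.3],[-155,32,-1,0,0,-0.14,0.3],[-195,41,-1,0,0,-0.18,0.3],[-228,48,-1,0,0,-0.211,0.3],[-248,52,-1,0,0,-0.211,0.3],[-256,54,-1,0,0,-0.211,0.3],[-256,54,-1,0,0,-0.211,0.3],[-256,54,-1,0,0,-0.211,0.3]],
])

```text
time_s: 47.7
ee_pos: [0.5709, 0.0965, 0.1683]
eef_rot: [-3.141, -0.0, 1.721]
force: [-0.2, 0.6, -1.1]
grip_width: 0.0474
grip_force: 15.0
```

```bash
python3 - <<'E'
from h import *
go((.571,.0958,.053,1.7205))
p,d,i=grab('wrist');P=cloud(i,d);m,c,s=big(blue(p),(200,100,440,330));zt=ctrl.get_obs()['ee_pos'][2]+.026+.048
print(c,s,onplane(i,[c],zt),P[int(c[1]),int(c[0])])
E
```

```text
at [0.5709 0.0965 0.1683] [-3.141 -0.     1.721] t 47.7 w 0.0474 gf 15.0
[-7.000e-01  1.000e-01  1.153e+02] [-0.001 -0.     0.001]
[322.25476273 302.36733634] [ 266  267  114   63 5774] [[0.56939033 0.10574    0.24249661]] [0.56933174 0.10546937 0.24151418]
```

>>> arm_command([
  [[-1,0,15,0,0,0,0.3],[-1,0,45,0,0,0,0.3],[-1,0,75,0,0,0,0.3],[-1,0,98,0,0,0,0.3],[-1,0,110,0,0,0,0.3],[-1,0,115,0,0,0,0.3],[-1,0,117,0,0,0,0.3],[-1,0,117,0,0,0,0.3],[-1,0,117,0,0,0,0.3]],
])

```text
time_s: 48.65
ee_pos: [0.5719, 0.095, 0.0529]
eef_rot: [3.14, 0.0, 1.721]
force: [1.6, -0.1, -0.9]
grip_width: 0.0479
grip_force: 15.0
```

>>> arm_command([
  [[0,0,0.6,0,0,0,0.3],[0,0,1.2,0,0,0,0.3],[0,0,1.6,0,0,0,0.3],[0,0,1.6,0,0,0,0.3],[0,0,1.6,0,0,0,0.3]],
])

```text
time_s: 49.15
ee_pos: [0.5714, 0.0949, 0.0503]
eef_rot: [-3.142, 0.0, 1.721]
force: [-0.5, 0.3, -0.7]
grip_width: 0.0473
grip_force: 15.0
```

>>> arm_command([
  [[1,0,0.5,0,0,0,0.3],[1,0,1,0,0,0,0.3],[1,0,1.5,0,0,0,0.3],[1,0,1.5,0,0,0,0.3]],
])

```text
time_s: 49.55
ee_pos: [0.5712, 0.0959, 0.0487]
eef_rot: [-3.141, -0.0, 1.721]
force: [0.1, 0.9, -0.4]
grip_width: 0.0477
grip_force: 15.0
```

>>> arm_command([
  [[0,0,0.4,0,0,0,0.3],[0,0,0.7,0,0,0,0.3],[0,0,0.7,0,0,0,0.3]],
])

```text
time_s: 49.85
ee_pos: [0.5712, 0.0958, 0.0481]
eef_rot: [-3.142, -0.0, 1.721]
force: [0.1, 0.3, -1.0]
grip_width: 0.0477
grip_force: 15.0
```

>>> arm_command([
  [[0,0,0.5,0,0,0,0.3],[0,0,0.7,0,0,0,0.3],[0,0,0.7,0,0,0,0.3]],
])

```text
time_s: 50.15
ee_pos: [0.5713, 0.0959, 0.048]
eef_rot: [3.141, 0.0, 1.721]
force: [-3.3, 0.2, 5.5]
grip_width: 0.0474
grip_force: 15.0
```

>>> arm_command([
  [[0,0,0,0,0,0,-0.15],[0,0,0,0,0,0,-0.3],[0,0,0,0,0,0,-0.45],[0,0,0,0,0,0,-0.45],[0,0,-15,0,0,0,-0.45],[0,0,-50,0,0,0,-0.45],[0,0,-90,0,0,0,-0.45],[0,0,-130,0,0,0,-0.45],[0,0,-150,0,0,0,-0.45],[0,0,-152,0,0,0,-0.45],[0,0,-152,0,0,0,-0.45]],
])

```text
time_s: 51.25
ee_pos: [0.5712, 0.0959, 0.1996]
eef_rot: [3.141, 0.0, 1.721]
force: [0.1, 0.9, 0.1]
grip_width: 0.068
grip_force: 0.0
```

```bash
python3 - <<'E'
from h import *
p,d,i=grab('wrist');m,c,s=big(blue(p),(200,100,440,330));print('jar',s,onplane(i,[c],.122))
P=cloud(i,d);z=P[...,2];n=np.linalg.norm(P[...,:2]-[.581,.03],axis=2);q=P[(z>.085)&(z<.1)&(n<.03)];print('grip',len(q),cv2.minAreaRect(q[:,:2].astype(np.float32)))
go((.526,.255,.2,1.51))
E
```

```text
jar [ 293  208   59   59 2710] [[0.57122603 0.09489461 0.122     ]]
grip 563 ((0.5813221335411072, 0.030277350917458534), (0.013288060203194618, 0.0296896081417799), 8.705668449401855)
at [0.5708 0.0958 0.1986] [-3.14  -0.     1.721] t 51.3 w 0.0685 gf 0.0
[164.1 -20.5  -1.4] [-0.001  0.     0.211]
```

>>> arm_command([
  [[30,-3,-1,0,0,0.02,-0.4],[65,-8,-1,0,0,0.06,-0.4],[100,-12,-1,0,0,0.11,-0.4],[132,-16,-1,0,0,0.16,-0.4],[155,-19,-1,0,0,0.21,-0.4],[164,-20,-1,0,0,0.211,-0.4],[164,-20,-1,0,0,0.211,-0.4],[164,-20,-1,0,0,0.211,-0.4]],
])

```text
time_s: 52.1
ee_pos: [0.5271, 0.2541, 0.1999]
eef_rot: [-3.141, 0.001, 1.511]
force: [0.2, -0.2, 0.6]
grip_width: 0.0656
grip_force: 0.0
```

```bash
python3 - <<'E'
from h import *
p,d,i=grab('wrist');m,c,s=big(blue(p),(250,120,400,330));print('cap',s,onplane(i,[c],.076))
go((.526,.255,-.020,1.51))
E
```

```text
cap [312 212  19  21 316] [[0.52625537 0.25592665 0.076     ]]
at [0.5273 0.2539 0.2   ] [-3.141  0.     1.51 ] t 52.15 w 0.066 gf 0.0
[  1.1  -1.2 220. ] [-0.001  0.    -0.   ]
```

>>> arm_command([
  [[1.5,-1,40,0,0,0,-0.4],[1.5,-1,85,0,0,0,-0.4],[1.5,-1,130,0,0,0,-0.4],[1.5,-1,170,0,0,0,-0.4],[1.5,-1,196,0,0,0,-0.4],[1.5,-1,210,0,0,0,-0.4],[1.5,-1,216,0,0,0,-0.4],[1.5,-1,219,0,0,0,-0.4],[1.5,-1,219,0,0,0,-0.4],[1.5,-1,219,0,0,0,-0.4]],
], squeeze=15)

```text
time_s: 53.15
ee_pos: [0.5267, 0.2568, -0.0174]
eef_rot: [3.14, -0.001, 1.51]
force: [1.2, -0.4, -0.0]
grip_width: 0.0661
grip_force: 0.0
```

>>> arm_command([
  [[0,0,0,0,0,0,0.6],[0,0,0,0,0,0,0.6],[0,0,0,0,0,0,0.6],[0,0,0,0,0,0,0.6],[0,0,0,0,0,0,0.6],[0,0,0,0,0,0,0.6],[0,0,0,0,0,0,0.6]],
])

```text
time_s: 53.85
ee_pos: [0.5261, 0.2566, -0.0185]
eef_rot: [3.142, -0.0, 1.51]
force: [-0.8, -0.6, 1.4]
grip_width: 0.0331
grip_force: 15.0
```

>>> arm_command([
  [[0,0,-3,0,0,0,0.6],[0,0,-10,0,0,0,0.6],[0,0,-25,0,0,0,0.6],[0,0,-50,0,0,0,0.6],[0,0,-85,0,0,0,0.6],[0,0,-120,0,0,0,0.6],[0,0,-155,0,0,0,0.6],[0,0,-195,0,0,0,0.6],[0,0,-210,0,0,0,0.6],[0,0,-215,0,0,0,0.6],[0,0,-215,0,0,0,0.6]],
])

```text
time_s: 54.95
ee_pos: [0.526, 0.2566, 0.1971]
eef_rot: [3.141, -0.0, 1.51]
force: [-0.1, -0.2, -1.2]
grip_width: 0.0333
grip_force: 15.0
```

```bash
python3 - <<'E'
from h import *
go((.5904,-.0340,.2,1.7205))
E
```

```text
at [0.526  0.2566 0.1971] [ 3.141 -0.     1.51 ] t 54.95 w 0.0333 gf 15.0
[-286.1   82.    -3. ] [ 0.001 -0.    -0.211]
```

>>> arm_command([
  [[-12,3,-3,0,0,-0.01,0.6],[-40,11,-3,0,0,-0.03,0.6],[-75,21,-3,0,0,-0.06,0.6],[-115,33,-3,0,0,-0.1,0.6],[-155,44,-3,0,0,-0.14,0.6],[-195,56,-3,0,0,-0.18,0.6],[-235,67,-3,0,0,-0.211,0.6],[-265,76,-3,0,0,-0.211,0.6],[-280,80,-3,0,0,-0.211,0.6],[-285,82,-3,0,0,-0.211,0.6],[-285,82,-3,0,0,-0.211,0.6],[-285,82,-3,0,0,-0.211,0.6]],
])

```text
time_s: 56.15
ee_pos: [0.5904, -0.0317, 0.1992]
eef_rot: [-3.141, -0.0, 1.722]
force: [-0.4, -0.5, -0.9]
grip_width: 0.0336
grip_force: 15.0
```

```bash
python3 - <<'E'
from h import *
go((.5904,-.0329,.0545,1.7205))
E
```

```text
at [ 0.5904 -0.0317  0.1992] [-3.141 -0.     1.722] t 56.15 w 0.0336 gf 15.0
[-1.300e+00 -1.000e-01  1.447e+02] [-0.    -0.     0.001]
```

>>> arm_command([
  [[-1,0,15,0,0,0,0.6],[-1,0,45,0,0,0,0.6],[-1,0,80,0,0,0,0.6],[-1,0,110,0,0,0,0.6],[-1,0,130,0,0,0,0.6],[-1,0,139,0,0,0,0.6],[-1,0,143,0,0,0,0.6],[-1,0,145,0,0,0,0.6],[-1,0,145,0,0,0,0.6],[-1,0,145,0,0,0,0.6]],
])

```text
time_s: 57.15
ee_pos: [0.5911, -0.0338, 0.0553]
eef_rot: [3.14, 0.0, 1.721]
force: [0.2, -0.9, 0.6]
grip_width: 0.0335
grip_force: 15.0
```

>>> arm_command([
  [[0,0,0.5,0,0,0,0.6],[0,0,1,0,0,0,0.6],[0,0,1.5,0,0,0,0.6],[0,0,1.5,0,0,0,0.6],[0,0,1.5,0,0,0,0.6]],
])

```text
time_s: 57.65
ee_pos: [0.5907, -0.0339, 0.0529]
eef_rot: [-3.142, 0.0, 1.721]
force: [-0.6, -0.1, -0.8]
grip_width: 0.0333
grip_force: 15.0
```

>>> arm_command([
  [[1,0,0.5,0,0,0,0.6],[1,0,1,0,0,0,0.6],[1,0,1.3,0,0,0,0.6],[1,0,1.3,0,0,0,0.6]],
])

```text
time_s: 58.05
ee_pos: [0.5905, -0.0329, 0.0516]
eef_rot: [-3.142, -0.0, 1.721]
force: [0.6, -0.8, -0.1]
grip_width: 0.0337
grip_force: 15.0
```

>>> arm_command([
  [[0,0,0.4,0,0,0,0.6],[0,0,0.6,0,0,0,0.6],[0,0,0.6,0,0,0,0.6]],
])

```text
time_s: 58.35
ee_pos: [0.5906, -0.0329, 0.0515]
eef_rot: [3.141, 0.0, 1.721]
force: [-2.5, 0.1, 5.0]
grip_width: 0.0337
grip_force: 15.0
```

Contact. Release, rise, back away and look.

>>> arm_command([
  [[0,0,0,0,0,0,0.15],[0,0,0,0,0,0,0.0],[0,0,0,0,0,0,-0.2],[0,0,0,0,0,0,-0.3],[0,0,0,0,0,0,-0.3],[0,0,-15,0,0,0,-0.3],[0,0,-50,0,0,0,-0.3],[0,0,-95,0,0,0,-0.3],[0,0,-140,0,0,0,-0.3],[0,0,-185,0,0,0,-0.3],[0,0,-230,0,0,0,-0.3],[0,0,-250,0,0,0,-0.3]],
])

```text
time_s: 59.55
ee_pos: [0.5908, -0.0329, 0.307]
eef_rot: [3.135, 0.002, 1.721]
force: [0.5, -0.5, 0.3]
grip_width: 0.0612
grip_force: 0.0
```

>>> arm_command([
  [[0,0,0,0,0,0,-0.3],[0,0,0,0,0,0,-0.3],[0,0,0,0,0,0,-0.3],[0,0,0,0,0,0,-0.3]],
])

```text
time_s: 59.95
ee_pos: [0.5902, -0.0329, 0.2998]
eef_rot: [-3.14, -0.001, 1.721]
force: [-0.4, -0.6, -0.4]
grip_width: 0.0609
grip_force: 0.0
```

```bash
python3 - <<'E'
from h import *
np.set_printoptions(precision=4,suppress=True)
p,d,i=grab('wrist');cv2.imwrite('pics/w9.png',p);P=cloud(i,d);z=P[...,2];n=np.linalg.norm(P[...,:2]-[.581,.03],axis=2)
k,l,s,c=cv2.connectedComponentsWithStats(blue(p))
for j in range(1,k):
    if s[j,4]>60: print(s[j],P[int(c[j][1]),int(c[j][0])])
q=P[(z>.069)&(z<.079)&(n<.12)];print('plate',np.median(q[:,2]),cv2.minAreaRect(q[:,:2].astype(np.float32)))
q=P[(z>.085)&(z<.1)&(n<.03)];print('grip',cv2.minAreaRect(q[:,:2].astype(np.float32)))
T0=dict(np.load('top0.npz'));p,d,i=grab('top');cv2.imwrite('pics/t9.png',p)
for nm,(u,v) in dict(beaker=(305,305),dish=(290,121)).items():
    a=T0['p'][v-25:v+25,u-25:u+25].astype(int);b=p[v-25:v+25,u-25:u+25].astype(int);print(nm,cv2.phaseCorrelate(a.mean(2),b.mean(2)))
E
```

```text
[ 511   37  129  113 8163] [0.8604 0.1411 0.016 ]
[ 300   55   48   51 1895] [0.5714 0.0939 0.1238]
[315 210  17  19 261] [ 0.5907 -0.0334  0.1473]
plate 0.07426219914823651 ((0.5811978578567505, 0.02988811582326889), (0.05809803307056427, 0.18886443972587585), 8.669836044311523)
grip ((0.5810844302177429, 0.03008965402841568), (0.012593316845595837, 0.02856450155377388), 8.712929725646973)
beaker ((29.067452153996744, 10.709555981403252), 0.03773293072857174)
dish ((-0.18177340676261977, -0.055624601552864306), 0.5634461316333181)
```

View pics/w9.png

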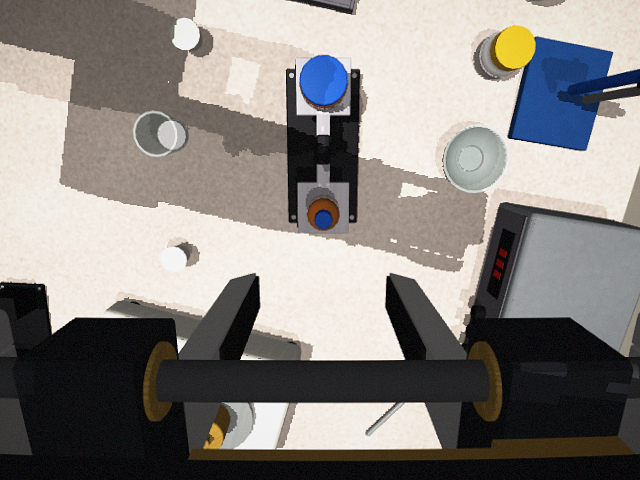

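The final view shows the jar at (323,80) and the bottle at (323,213) upright on their own pads, with the plate square on the stand. The beaker at (157,133) and the dish at (475,158) stand where they were, and the weight is on the pan at (215,430). The plate is within 0.6 mm of its original pose and the arm is clear of everything, so I'm handing in.

```bash
python3 -c "
from station import ctrl
print(ctrl.hand_in())"
```

```text
the job is handed in; nothing more can be done
None
```

The job is done and handed in at about 60 s of robot time: the weight stands within about 2 mm of the middle of the balance pan, the plate is back within about 0.6 mm of where it lay, the jar and bottle stand upright on their original ends, and the beaker and dish were not touched.

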